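Clear down the chasing bench

TASK

Clear down the copper-chaser's bench: lay the hammer inside the open tool case, then shut its lid fully, and then swing the hasp right over so that it lies flat on the lid over the staple. Stand the widest copper tumbler midway between the two steel stakes, with whichever narrower tumblers are there nested upright inside it in size order, each standing on the floor of the next. Stand those of the following that are on the bench upright, about 30 mm clear of the pitch bowl: the tin of punches directly to its left, the blue tin directly to its right and the amber jar directly behind it (left, right and behind as the robot at its base sees it looking straight ahead along x), and leave everything else where it is.

Things in the scene. Friction and masses are not known exactly. Their poses are not given: they have to be found in the camera images.
- pitch_bowl: fixed, heavy round black pitch bowl with a half-chased copper disc on top, largest radius 62 mm, height 84 mm. Origin: centre of its underside. Its axes are parallel to the world's (x away from the robot, y to the robot's left)
- stake_near: fixed steel stake with a broad mushroom head on a round red-painted block (radius 32 mm), 86 mm high; the one nearer the robot. Origin: centre of its underside. Its x axis points at the far stake
- stake_far: fixed steel stake with a small ball-like head on a round red-painted block (radius 32 mm), 86 mm high, always 200 mm from stake_near, along stake_near's x axis. Origin: centre of its underside
- case: fixed green tool case, outside 160 (x) x 220 (y) x 75 mm high, walls and floor 6 mm, open at the top when the lid is up. Origin: centre of its underside; its front, with the hasp, faces its own -x; the lid's hinge runs along the top of its back wall (x = +80, z = 75 mm)
- case_lid (a joint): lid angle, rad: 0 shut, 1.57 upright, stop 1.8. Green lid 160 x 220 x 8 mm, hinged at the case's x +80, z 75 mm, reaching to x -80 when shut (top at z 83). Stiff hinge: it stays where left, takes 2 to 4 N at the free edge. A wire staple 12 mm high stands on its outer face, 44 mm from the free edge, in the middle
- hasp (a joint): hasp angle, rad: 0 = flat on the shut lid, slot over the staple; grows swinging up and out to the front, stop 2.8. Steel strap 36 wide, 70 long; hinge along the case's y at its x -84, z 84 mm. At the free end a red cross bar (radius 6, 44 long parallel to the hinge), 68 mm out from the hinge and 10 off the face that is up when shut. Stiff: stays where left, about 1 N at the bar
- hammer: chasing hammer lying flat: wooden handle of 16 mm diameter along its own x from -85 to +45 mm, steel head (24 mm diameter, 70 mm long along y) at x = +50 mm; axis 12 mm above the table. Origin at table level below the handle; it balances about 20 mm from the origin towards the head. 250 g
- tumbler_wide: the widest copper tumbler: straight, outer radius 35, height 58, wall 3, floor 4 mm; about 200 g. Stands upright. Origin: centre of its underside
- tumbler_mid: middle copper tumbler: outer radius 27, height 78, wall 3, floor 4 mm; about 150 g. Stands upright. Origin: centre of its underside. May be absent
- tumbler_slim: slimmest and tallest copper tumbler: outer radius 19.5, height 96, wall 3, floor 4 mm; about 120 g. Stands upright. Origin: centre of its underside. May be absent
- punch_tin: bright metal tin packed with punches, radius 30, tin 74 mm high, punch ends up to 94 mm; 250 g. Origin: centre of its underside. May be absent
- wax_tin: squat blue round tin with a white lid, radius 33, height 52 mm (the lid is the top 12); 220 g. Origin: centre of its underside. May be absent
- jar: squat amber glass jar with a paper label and a narrower black lid, radius 33, height 56 mm (the lid, radius 30, is the top 12); 250 g. Origin: centre of its underside. May be absent
- brass_weight: bystander: small brass weight with a knob, radius 16, height 42 mm. Not part of the job
- sanding_block: bystander: dark rubber block 30 x 60 x 25 mm high. Not part of the job
- cork: bystander: small cork, radius 14, height 22 mm. Not part of the job

How it is judged:
On the way, in this order (a step that is already met when the one before it is completed fails the run):
1. the hammer lies inside the case, let go, with the lid still up (x of hammer in the frame of case between -0.06 and 0.06 m and y of hammer in the frame of case between -0.085 and 0.085 m and z of hammer in the frame of case between -0.002 and 0.03 m and value of joint case_lid above 1 rad and contact force between the fingers and hammer below 0.1 N), for 0.2 s.
2. the lid is shut on the hammer, the hasp not yet over (x of hammer in the frame of case between -0.06 and 0.06 m and y of hammer in the frame of case between -0.085 and 0.085 m and z of hammer in the frame of case between -0.002 and 0.03 m and value of joint case_lid below 0.06 rad and value of joint hasp above 0.8 rad), for 0.2 s.
3. the hasp lies over the staple of the shut lid (value of joint case_lid below 0.06 rad and value of joint hasp below 0.12 rad), for 0.2 s.
At the end, for the whole second after the job is handed in: Hammer in case, lid within 0.06 and hasp within 0.12 rad of shut. Wide tumbler within 18 mm each way of the stakes' midpoint, the others nested in it on each other's floors. Tins and jar upright, 12 to 48 mm from the bowl, at most 20 mm out of line. All at rest (all of step 3 and x of hammer in the frame of case between -0.06 and 0.06 m and y of hammer in the frame of case between -0.085 and 0.085 m and z of hammer in the frame of case between -0.002 and 0.03 m and x of tumbler_wide in the frame of stake_near between 0.082 and 0.118 m and y of tumbler_wide in the frame of stake_near between -0.018 and 0.018 m and height (world z) of each of tumbler_wide, punch_tin, wax_tin, jar below 0.008 m and angle between each of tumbler_wide, tumbler_mid, tumbler_slim's own z axis and vertical below 0.15 rad and linear speed of each of tumbler_wide, tumbler_mid, tumbler_slim, punch_tin, wax_tin, jar below 0.02 m/s and horizontal distance between tumbler_mid and tumbler_wide below 0.012 m and z of tumbler_mid in the frame of tumbler_wide below 0.009 m and horizontal distance between tumbler_slim and tumbler_wide below 0.019 m and z of tumbler_slim in the frame of tumbler_wide below 0.014 m and horizontal distance between tumbler_slim and tumbler_mid below 0.01 m and z of tumbler_slim in the frame of tumbler_mid above 0.002 m and x of punch_tin in the frame of pitch_bowl between -0.02 and 0.02 m and y of punch_tin in the frame of pitch_bowl between 0.104 and 0.14 m and angle between each of punch_tin, wax_tin, jar's own z axis and vertical below 0.1 rad and x of wax_tin in the frame of pitch_bowl between -0.02 and 0.02 m and y of wax_tin in the frame of pitch_bowl between -0.143 and -0.107 m and x of jar in the frame of pitch_bowl between 0.107 and 0.143 m and y of jar in the frame of pitch_bowl between -0.02 and 0.02 m); the robot touches nothing.
It fails at once if a bystander (brass weight, rubber block or cork) was moved more than 40 mm (distance of any of brass_weight, sanding_block, cork from where it was at the start of the episode above 0.04 m).
Of tumbler_mid, tumbler_slim only 1 to 2 are there at a start; the rules pass over those that are not, and their reading is None.
Of punch_tin, wax_tin, jar only 1 to 3 are there at a start; the rules pass over those that are not, and their reading is None.
At some moment in a run one of tumbler_wide, wax_tin, jar may be knocked a few centimetres aside while the robot is not near it.
It also fails if it takes over 210 s, if anything falls off the work surface, if the arm or the gripper's body presses on something with over 40 N, if the wrist force passes 120 N, or if a joint passes its speed limit or range.

ROBOT

A 7-joint arm with a two-finger parallel gripper is mounted at the origin on the work surface. World frame = base frame: x ahead of the robot, y to its left, z up, the work surface at z = 0. Lengths are in m, angles in rad, forces in N, time in s.
With the tool pointing down it reaches from about 0.425 to 0.925 m from the base axis. Payload 6.8 kg.
Tool frame: the origin (TCP) lies between the finger pads; the fingertips stand r.tip_reach ahead of it and the grasp point (between the pads) lies 11 mm behind it (r.tip_reach is the distance from the TCP to the fingertips, in m); z points along the fingers, y is the direction in which the jaws open and shut (so a half turn about z gives the same grasp; the last joint's range is limited). The gripper opens to 85 mm and grips with 20 to 120 N. Pads are 22 mm wide; open, the fingers measure 114 mm over their backs; the gripper's body (76 mm by 85 mm) begins 54 mm behind the grasp point. The pads swing forward as they close: fully open they stand 13 mm farther back than shut.
Start: joints at [-1.332, 0.477, 0.022, 1.555, -0.011, 1.109, -0.083], TCP at [0.229, 0.635, 0.239] pointing down, gripper open.
Joint ranges: [-2.96, 2.96], [-0.34, 2.1], [-1.41, 1.46], [0.24, 2.44], [-1.37, 4.51], [0.17, 1.92], [-2.96, 2.96]. Speed limits (rad/s): [2.39, 2.39, 3.14, 3.14, 3.14, 3.14, 3.14].

INTERFACE

Orientations are given as a rotation vector (axis times angle).
In Python, from bench import r, eyes, spotter gives the robot as it stands.
- The arm moves only by the tool carry_out, never from a script. Its argument "series" is text: rows parted by semicolons, each of 5 numbers parted by spaces: the shift along the tool's x, y, z in cm, then the turn about the tool's z in rad, then the opening, from 0 (shut) to 1 (fully open). In form: x y z yaw gripper; .... A call has 1 to 8 rows; each row shifts and turns the commanded pose from where the row before left it, along the tool's axes as they then stand; what a row does not reach is not made up. A row lasts 1/8 s, in which the tool goes at most 62.5 mm and 10.7 degrees, less where a joint would pass 70% of its speed; a pose out of reach is approached as far as the arm can. A call with a gripper value outside its range is refused whole. The fingers move at their own pace and stop on an object; "grip_force" is the grip in N (left out, the last holds). Time passes only in rows, so rows that do not move let the fingers close. It gives the time, the measured TCP pose, the force and the opening at its end, in the units of the state.
- r.get_obs(): the state, without advancing time (a new reading comes with each control period).
- eyes.grab_frame(name): name is "scene" or "top"; returns a dict with "color" (400x640x3 uint8, blue, green, red), "intrinsics" (3x3 intrinsics, pixels), "D" ([k1, k2, p1, p2, k3] as OpenCV has them; the pictures are not rectified), "R" (3x3) and "t" (3): a world point X has camera coordinates R X + t. Camera axes: x right, y down, z forward; pixel columns grow to the right and rows downward; lengths in m; the calibration is good to about 2 mm. A picture is of the moment at which its call begins. There is no depth.
- r.hand_in(): hands the job in, once; it reports no verdict.
Trained networks look in a picture, given as the dict that the camera call returned (one of the last four; its "shot" number tells which), for a name from the list of things; names that differ only in an ending like _2 or _b are one class to them, and where a whole thing is asked for, a point or a joint stands for the part that bears it (a point fixed in the world has none). Each returns a list of dicts, best first, with "confidence" (0 to 1); they miss things now and then, are a little off and sometimes report something else, mostly with a low value. They report only what shows in the picture. A call takes as long as a camera call.
- spotter.search_frame(picture, query): "uv" ([column, row] in pixels, amid what is visible of it).
- spotter.trace(picture, query): "pixels" (400x640 bool, what is visible of it) and "uv" ([column, row] in pixels, amid what is visible of it).
- spotter.mark_of(picture, query): "uv" ([column, row] in pixels: a listed point, or the origin of a listed thing).
The state is a dict: "clock": time; "joints": joint angles; "qvel": joint speeds; "tau": joint torques, N m; "tcp_pos": TCP position; "orientation": TCP orientation; "contact_force": force on the tool from outside, world axes, zero at the start; "moment": the same for the moment, N m; "grip_width": finger opening in m.
Only numpy, scipy, OpenCV 4.12 (cv2) and the standard library are available. Lean on these libraries where they do the work, as an engineer would, in place of code of your own. Each camera call takes 0.05 s, during which the arm holds its last target.

## Working session

There is one attempt and no reset: what is moved stays moved. The work goes in short steps, Python scripts to look and compute and a tool call to move; the robot and the scene stay as the last step left them, time stands still between calls to the robot, and variables do not carry over. Pictures are saved under pics/ and viewed, and the job is handed in when it is done.

Besides the shell and the picture viewer there is one more tool, called as name(argument=value, ...) on one line, values as JSON. carry_out: Moves the arm, as the interface text tells. Its arguments: {"type":"object","properties":{"series":{"type":"string"},"grip_force":{"type":"number"}},"required":["series"]}

```bash
ls; mkdir -p pics; python3 - <<'E'
from bench import r, eyes, spotter
import cv2, numpy as np
print(r.get_obs(), r.tip_reach)
for n in ["scene","top"]:
    f=eyes.grab_frame(n); cv2.imwrite(f"pics/{n}0.png",f["color"]); print(n,f["intrinsics"],f["D"],f["R"],f["t"],f["shot"], -f["R"].T@f["t"])
E
```

```text
pics
{'clock': 0.0, 'joints': array([-1.33208895,  0.47781482,  0.02231358,  1.55644124, -0.01151597,
        1.10933147, -0.08311208]), 'qvel': array([ 0.00103042, -0.00025493,  0.0005096 , -0.00037781,  0.00089569,
        0.00200104,  0.00012991]), 'tau': array([ 3.69222071e-04, -5.96463454e+01,  1.60800297e+00, -2.81192833e+01,
        1.25295125e-02,  9.57864075e-03,  1.20556589e-06]), 'tcp_pos': array([0.22922568, 0.63426448, 0.23831965]), 'orientation': array([-5.41961509e-01, -3.09427774e+00,  2.91451238e-03]), 'contact_force': array([-0.04404491,  0.99005087,  0.40890901]), 'moment': array([ 0.00864605, -0.05213372, -0.01089139]), 'grip_width': 0.08584752314950411} 0.008
scene [[362.3937681    0.         320.41039305]
 [  0.         362.3937681  200.82049851]
 [  0.           0.           1.        ]] [-0.0148824  0.         0.         0.         0.       ] [[-0.42614035  0.90457913  0.01187451]
 [ 0.66908142  0.32397931 -0.66885533]
 [-0.60887967 -0.27708123 -0.74329775]] [ 0.23318401 -0.31004542  1.34443749] 1 [1.1254154  0.26203331 0.78917288]
top [[461.07391269   0.         312.88906498]
 [  0.         461.07391269 198.44077635]
 [  0.           0.           1.        ]] [-0.06679957  0.          0.          0.          0.        ] [[-0.00783569 -0.99978677  0.01910564]
 [-0.9848291   0.00440347 -0.17347117]
 [ 0.17335005 -0.02017506 -0.98465361]] [-0.00765326  0.53692353  1.28801651] 2 [0.30544023 0.01596984 1.36153707]
```

View pics/scene0.png

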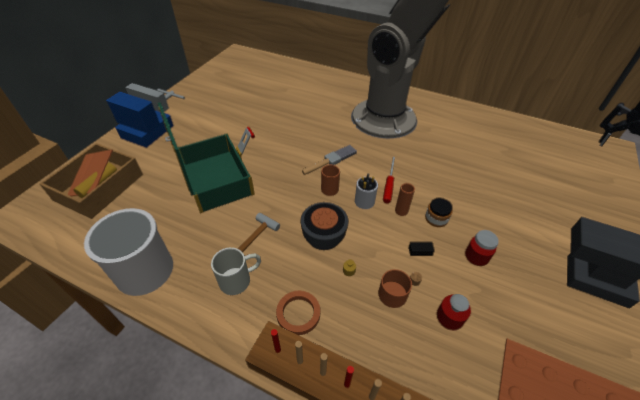

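View pics/top0.png

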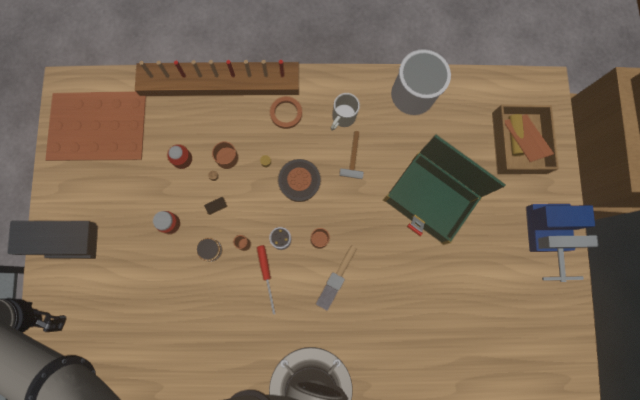

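```bash
cat > h.py <<'E'
from bench import r, eyes, spotter
import cv2, numpy as np
def ray(f,uv):
    p=cv2.undistortPoints(np.array([[uv]],float),f["intrinsics"],np.array(f["D"],float))[0,0]
    R=np.array(f["R"]);return -R.T@np.array(f["t"]), R.T@np.array([p[0],p[1],1.])
def plane(f,uv,z):
    c,d=ray(f,uv); return c+d*(z-c[2])/d[2]
def proj(f,X):
    X=np.atleast_2d(np.array(X,float))
    return cv2.projectPoints(X,cv2.Rodrigues(np.array(f["R"]))[0],np.array(f["t"],float),f["intrinsics"],np.array(f["D"],float))[0][:,0]
def tri(fs,uvs):
    A=np.zeros((3,3));b=np.zeros(3)
    for f,u in zip(fs,uvs):
        c,d=ray(f,u);d=d/np.linalg.norm(d);P=np.eye(3)-np.outer(d,d);A+=P;b+=P@c
    return np.linalg.solve(A,b)
def cyl(f,x,y,rad,z0,z1):
    a=np.linspace(0,2*np.pi,48); 
    pts=[[x+rad*np.cos(t),y+rad*np.sin(t),z] for z in (z0,z1) for t in a]
    m=np.zeros((400,640),np.uint8); h=cv2.convexHull(proj(f,pts).astype(np.float32)); cv2.fillPoly(m,[np.round(h*16).astype(np.int32)],1,shift=4) ; return m>0
def fitcyl(f,mask,x,y,rad,h):
    from scipy.optimize import minimize
    def cost(p):
        m=cyl(f,p[0],p[1],rad,0,h); return 1-(m&mask).sum()/max(1,(m|mask).sum())
    best=minimize(cost,[x,y],method="Nelder-Mead",options=dict(initial_simplex=[[x,y],[x+.01,y],[x,y+.01]],xatol=2e-4))
    return best.x,1-best.fun
DIM=dict(pitch_bowl=(.062,.084),stake_near=(.032,.086),stake_far=(.032,.086),tumbler_wide=(.035,.058),tumbler_mid=(.027,.078),tumbler_slim=(.0195,.096),punch_tin=(.030,.08),wax_tin=(.033,.052),jar=(.033,.056),brass_weight=(.016,.042),cork=(.014,.022))
E
cat > loc.py <<'E'
from h import *
import sys
names=sys.argv[1:] or ["pitch_bowl","stake_near","stake_far","case","case_lid","hasp","hammer","tumbler_wide","tumbler_mid","tumbler_slim","punch_tin","wax_tin","jar","brass_weight","sanding_block","cork"]
fs={n:eyes.grab_frame(n) for n in ["scene","top"]}
for q in names:
    res={}
    for n,f in fs.items():
        k=spotter.mark_of(f,q); t=spotter.trace(f,q)
        s=f"{n}: "
        for d in k[:2]: s+=f"m{np.round(d['uv'],1)} c{d['confidence']:.2f} w{np.round(plane(f,d['uv'],0)[:2],3)} "
        if t and q in DIM:
            p0=plane(f,t[0]['uv'],DIM[q][1]/2)[:2]
            x,i=fitcyl(f,np.array(t[0]['pixels']),*p0,*DIM[q]); s+=f" tr c{t[0]['confidence']:.2f} fit{np.round(x,3)} iou{i:.2f}"
        print(q,s)
E
python3 loc.py
```

```text
pitch_bowl scene: m[321.5 236.2] c0.61 w[0.594 0.025]  tr c0.69 fit[0.575 0.022] iou0.78
pitch_bowl top: m[300.  183.6] c0.79 w[0.591 0.027] m[216.2 178.6] c0.52 w[0.607 0.28 ]  tr c0.93 fit[0.589 0.029] iou0.84
stake_near scene: m[473.6 257.1] c0.65 w[0.483 0.409] 
stake_near top: m[170.7 223.2] c0.71 w[0.472 0.411] m[228.1 158.2] c0.48 w[0.671 0.245]  tr c0.81 fit[0.469 0.406] iou0.77
stake_far scene: m[448.5 316.4] c0.81 w[0.673 0.384] m[255.6 236.5] c0.26 w[ 0.671 -0.134]  tr c0.90 fit[0.681 0.384] iou0.65
stake_far top: m[182.4 157.5] c0.69 w[0.674 0.385] m[216.8 208.7] c0.65 w[0.515 0.275]  tr c0.91 fit[0.669 0.385] iou0.76
case scene: m[217.6 181.4] c0.56 w[ 0.544 -0.35 ] 
case top: m[429.2 200.1] c0.61 w[ 0.538 -0.364] Traceback (most recent call last):
  File "loc.py", line 8, in <module>
    k=spotter.mark_of(f,q); t=spotter.trace(f,q)
ValueError: it knows: brass_weight, case, cork, hammer, jar, pitch_bowl, punch_tin, sanding_block, stake_far, stake_near, tumbler_mid, tumbler_slim, tumbler_wide, wax_tin
```

```bash
sed -i 's/"case_lid","hasp",//' loc.py; python3 loc.py hammer tumbler_wide tumbler_mid tumbler_slim punch_tin wax_tin jar brass_weight sanding_block cork
python3 - <<'E'
import cv2
s=cv2.imread("pics/scene0.png");t=cv2.imread("pics/top0.png")
cv2.imwrite("pics/sc.png",cv2.resize(s[90:220,100:280],None,fx=4.4,fy=4.4,interpolation=3))
cv2.imwrite("pics/tc.png",cv2.resize(t[110:250,320:520],None,fx=4,fy=4,interpolation=3))
cv2.imwrite("pics/td.png",cv2.resize(t[90:310,130:380],None,fx=2.7,fy=2.7,interpolation=3))
E
```

```text
hammer scene: m[255.8 236.3] c0.74 w[ 0.671 -0.134] m[417.3 249.4] c0.63 w[0.523 0.27 ] 
hammer top: m[352.2 158.7] c0.55 w[ 0.668 -0.133] m[215.  174.4] c0.43 w[0.62  0.284] 
tumbler_wide scene: m[392.9 294.7] c0.92 w[0.676 0.252]  tr c0.64 fit[0.673 0.25 ] iou0.95
tumbler_wide top: m[170.2 223.2] c0.70 w[0.472 0.413] m[224.8 157.9] c0.65 w[0.672 0.255]  tr c0.71 fit[ 0.419 -0.027] iou0.61
tumbler_mid scene: m[327.2 189.9] c0.88 w[ 0.43  -0.033] m[366.5 200.1] c0.26 w[0.417 0.089]  tr c0.83 fit[ 0.423 -0.028] iou0.93
tumbler_mid top: m[317.5 238.3] c0.68 w[ 0.425 -0.025]  tr c0.70 fit[ 0.424 -0.027] iou0.82
tumbler_slim scene: m[399.9 209.4] c0.85 w[0.409 0.188]  tr c0.68 fit[0.413 0.192] iou0.85
tumbler_slim top: m[241.8 242.9] c0.66 w[0.413 0.199]  tr c0.77 fit[0.412 0.19 ] iou0.78
punch_tin scene: m[364.6 202.4] c0.61 w[0.428 0.087] m[450.7 317.1] c0.32 w[0.673 0.389]  tr c0.73 fit[0.423 0.084] iou0.85
punch_tin top: m[282.3 237.2] c0.82 w[0.429 0.079] m[351.9 161.4] c0.19 w[ 0.659 -0.132]  tr c0.74 fit[0.422 0.083] iou0.92
wax_tin scene: m[363.5 201.4] c0.63 w[0.426 0.083]  tr c0.61 fit[ 0.491 -0.553] iou0.19
wax_tin top: 
jar scene: m[436.9 218.5] c0.83 w[0.396 0.293]  tr c0.96 fit[0.399 0.291] iou0.83
jar top: m[216.2 248. ] c0.79 w[0.398 0.274]  tr c0.84 fit[0.393 0.288] iou0.88
brass_weight scene: m[349.9 271.9] c0.52 w[0.663 0.136]  tr c0.76 fit[0.66  0.131] iou0.72
brass_weight top: m[267.2 160.9] c0.47 w[0.662 0.126]  tr c0.35 fit[ 0.461 -0.316] iou0.68
sanding_block scene: m[416.7 248.4] c0.80 w[0.521 0.268] m[401.4 208.2] c0.40 w[0.403 0.191] 
sanding_block top: m[214.5 202.6] c0.78 w[0.534 0.283] m[428.5 202.8] c0.36 w[ 0.53  -0.361] 
cork scene: m[413.9 278.8] c0.49 w[0.613 0.286]  tr c0.43 fit[0.615 0.288] iou0.72
cork top: m[215.8 176.6] c0.49 w[0.613 0.281]
```

View pics/sc.png

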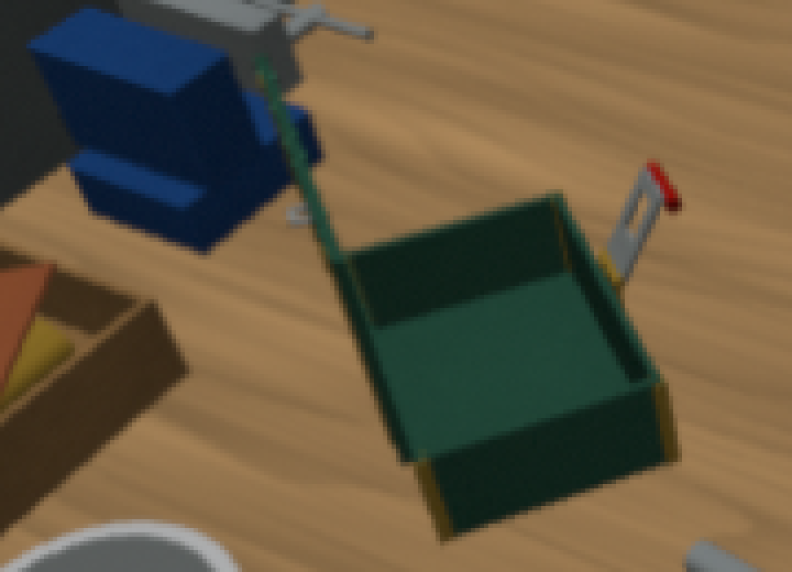

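View pics/tc.png

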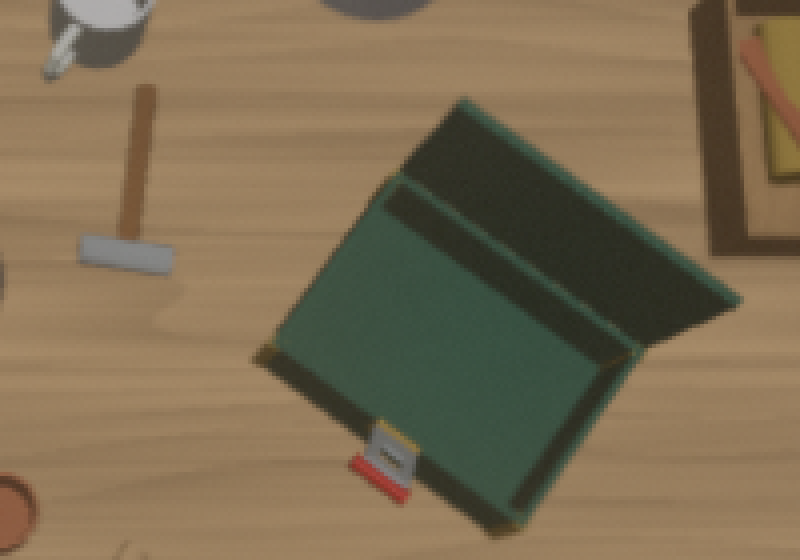

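View pics/td.png

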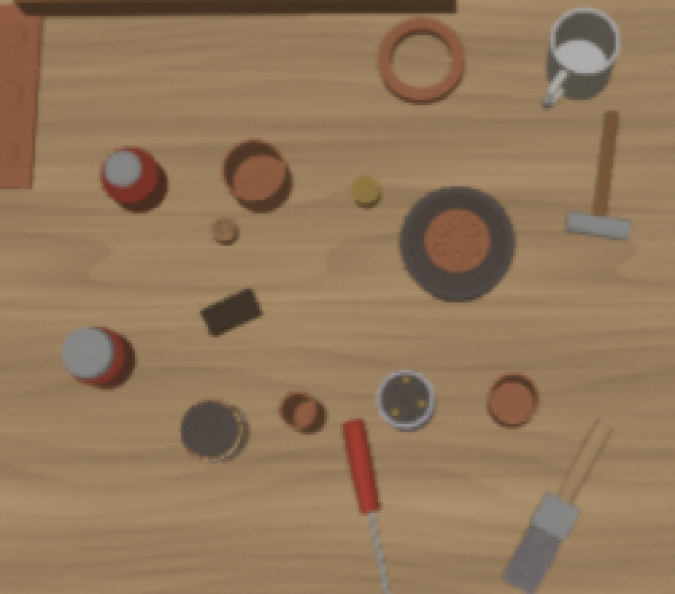

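```bash
cat > case.py <<'E'
from h import *
from scipy.optimize import least_squares
fs={n:eyes.grab_frame(n) for n in ["scene","top"]}
H=.075
P={'fl':(-.08,.11),'fr':(-.08,-.11),'bl':(.08,.11),'br':(.08,-.11)}
obs=[("top",'fl',H,(388.75,195)),("top",'bl',H,(418.75,153.75)),("top",'br',H,(480,197)),("top",'fr',H,(450.5,240.5)),
("scene",'fl',H,(250,177)),("scene",'bl',H,(192.5,194.5)),("scene",'fr',H,(227.3,134.3)),("scene",'fl',0,(253.4,194.5)),("scene",'bl',0,(201.1,212.7))]
def W(p,l):
    c,s=np.cos(p[2]),np.sin(p[2]);x,y,z=l;return [p[0]+c*x-s*y,p[1]+s*x+c*y,z]
def res(p): return np.concatenate([proj(fs[n],W(p,(*P[k],z)))[0]-np.array(u) for n,k,z,u in obs])
s=least_squares(res,[.54,-.36,-.6]);print(np.round(s.x,4));print(np.round(res(s.x).reshape(-1,2),1))
p=s.x
for n,uvs in dict(a=0).items():pass
# hasp bar ends and lid free edge
print("hasp bar tri", tri([fs['scene'],fs['top']],[((100+665/4.4),90+187/4.4),(320+380/4,110+480/4)]), "hinge",W(p,(-.084,0,.084)))
for th in (1.2,1.57,1.8):
    for n in fs:
        print(th,n,[np.round(proj(fs[n],W(p,(.08-.16*np.cos(th),y,.075+.16*np.sin(th))))[0],0) for y in(.11,-.11)])
for b in (1.2,1.6,2,2.4,2.8):
    # bar: 68 out, 10 off face
    dx,dz=np.cos(b)*.068-np.sin(b)*.01,np.sin(b)*.068+np.cos(b)*.01
    print(b,{n:np.round(proj(fs[n],W(p,(-.084+dx,0,.084+dz)))[0],1) for n in fs})
f=fs['top'];
# hammer: ends of handle and head
hd=[plane(f,(320+145/4,110+87/4),.014),plane(f,(320+128/4,110+240/4),.014),plane(f,(320+80/4,110+250/4),.018),plane(f,(320+173/4,110+261/4),.018)]
print(np.round(hd,3))
E
python3 case.py
```

```text
[ 0.5379 -0.3584 -0.6574]
[[-1.5 -0.3]
 [ 0.2 -1.9]
 [ 0.8  0. ]
 [-0.5  0.8]
 [ 0.1 -1. ]
 [ 1.   0.1]
 [-0.7 -1.5]
 [ 0.1 -0.3]
 [-1.  -0.1]]
hasp bar tri [ 0.43322087 -0.28189842  0.13296062] hinge [np.float64(0.47137738080925806), np.float64(-0.307086054691592), 0.084]
1.2 scene [array([202., 145.]), array([182., 100.])]
1.2 top [array([420., 153.]), array([490., 204.])]
1.57 scene [array([177., 148.]), array([159., 101.])]
1.57 top [array([434., 135.]), array([504., 186.])]
1.8 scene [array([161., 154.]), array([146., 106.])]
1.8 top [array([441., 125.]), array([511., 175.])]
1.2 {'scene': array([229.6, 133.8]), 'top': array([427.8, 210.8])}
1.6 {'scene': array([238.8, 130.9]), 'top': array([422.1, 218.8])}
2 {'scene': array([247.8, 131.3]), 'top': array([415.8, 226.8])}
2.4 {'scene': array([254.9, 134.8]), 'top': array([410. , 233.3])}
2.8 {'scene': array([259.3, 140.6]), 'top': array([405.8, 237.2])}
[[ 0.749 -0.146  0.014]
 [ 0.629 -0.13   0.014]
 [ 0.62  -0.093  0.018]
 [ 0.612 -0.163  0.018]]
```

```bash
cat > go.py <<'E'
from bench import r
import numpy as np, cv2, sys
# usage: go.py x y z [yaw of tool y, rad]
o=r.get_obs(); R=cv2.Rodrigues(np.array(o["orientation"]))[0]; p=o["tcp_pos"]
ya=np.arctan2(R[1,1],R[0,1])
print("t %.2f tcp %s yaw %.3f F %s w %.4f j7 %.2f"%(o["clock"],np.round(p,4),ya,np.round(o["contact_force"],1),o["grip_width"],o["joints"][6]))
if len(sys.argv)>3:
    d=np.array(list(map(float,sys.argv[1:4])))-p
    # flatten: assume tool z exactly down
    x=np.array([np.sin(ya),-np.cos(ya)]);y=np.array([np.cos(ya),np.sin(ya)])
    x=R[:2,0]/np.linalg.norm(R[:2,0])
    print("tool cm: x %.2f y %.2f z %.2f"%(100*d[:2]@x,100*d[:2]@y,-100*d[2]))
    if len(sys.argv)>4: print("yaw turns (tool z): ", -(((float(sys.argv[4])-ya)+np.pi)%(2*np.pi)-np.pi))
E
python3 go.py .647 -.1325 .24 -1.697
python3 - <<'E'
from h import *
f=eyes.grab_frame("top")
for uv in [(425,75),(525,140),(450,90)]: print(uv,plane(f,uv,0.0),plane(f,uv,0.1))
E
```

```text
t 3.20 tcp [0.2294 0.6348 0.2393] yaw 1.224 F [-0.3 -0.2  0.2] w 0.0852 j7 -0.08
tool cm: x -65.36 y -57.97 z -0.07
yaw turns (tool z):  2.9209689840805244
(425, 75) [ 0.94375253 -0.37310524  0.        ] [ 0.89687078 -0.34452908  0.1       ]
(525, 140) [ 7.28881216e-01 -6.80969932e-01 -2.22044605e-16] [ 0.697781   -0.62978221  0.1       ]
(450, 90) [ 0.89336155 -0.45079809  0.        ] [ 0.85018084 -0.41651567  0.1       ]
```

carry_out(series="-3 -2.6 0 0 1;-4 -3.5 0 0 1;-4 -3.5 0 0 1;-4 -3.5 0 0 1;-4 -3.5 0 0 1;-4 -3.5 0 0 1;-4 -3.5 0 0 1;-4 -3.5 0 0 1", grip_force=40)

```text
clock: 4.25
tcp_pos: [0.4296, 0.2731, 0.2396]
orientation: [0.542, 3.094, 0.001]
contact_force: [0.5, 0.4, 1.3]
grip_width: 0.0853
```

carry_out(series="-4 -3.5 0 0 1;-4 -3.5 0 0 1;-4 -3.5 0 0 1;-4 -3.5 0 0 1;-4 -3.5 0 0 1;-4 -3.5 0 0 1;-4 -3.5 0 0 1;-3 -2.9 0 0 1")

```text
clock: 5.25
tcp_pos: [0.6281, -0.0907, 0.2394]
orientation: [0.544, 3.094, -0.001]
contact_force: [0.6, 0.5, 0.2]
grip_width: 0.085
```

```bash
python3 go.py .647 -.1325 .24 -1.697
```

```text
t 5.25 tcp [ 0.6281 -0.0907  0.2394] yaw 1.223 F [0.6 0.5 0.2] w 0.0850 j7 1.42
tool cm: x -3.20 y -3.28 z -0.06
yaw turns (tool z):  2.9199251370672585
```

carry_out(series="-3.35 -3.45 0 0 1;0 0 0 0.18 0.6;0 0 0 0.18 0.6;0 0 0 0.18 0.6;0 0 0 0.18 0.6;0 0 0 0.18 0.6;0 0 0 0.18 0.6;0 0 0 0.18 0.6")

```text
clock: 6.25
tcp_pos: [0.6471, -0.1321, 0.2393]
orientation: [-2.267, -2.175, -0.0]
contact_force: [-0.7, 0.0, 0.1]
grip_width: 0.0513
```

carry_out(series="0 0 2 0.18 0.6;0 0 2 0.18 0.6;0 0 2 0.18 0.6;0 0 2 0.18 0.6;0 0 2 0.18 0.6;0 0 0 0.18 0.6;0 0 0 0.18 0.6;0 0 0 0.18 0.6")

```text
clock: 7.25
tcp_pos: [0.6472, -0.1319, 0.1392]
orientation: [-3.138, -0.14, -0.0]
contact_force: [-0.2, 0.1, 0.1]
grip_width: 0.0511
```

carry_out(series="0 0 0 0.18 0.6;0 0 0 0.04 0.6;0 0 0 0 0.6")

```text
clock: 7.62
tcp_pos: [0.6471, -0.1321, 0.1392]
orientation: [3.136, -0.192, -0.0]
contact_force: [-0.3, 0.3, -0.4]
grip_width: 0.0511
```

```bash
python3 go.py .647 -.1325 .011 -1.697; python3 loc.py hammer; python3 - <<'E'
from h import *
f=eyes.grab_frame("scene");cv2.imwrite("pics/s1.png",cv2.resize(f["color"][150:280,180:340],None,fx=4,fy=4))
E
```

```text
t 7.62 tcp [ 0.6471 -0.1321  0.1392] yaw -1.693 F [-0.3  0.3 -0.4] w 0.0511 j7 -0.96
tool cm: x -0.01 y 0.04 z 12.82
yaw turns (tool z):  0.0038512334150975214
hammer scene: m[255.8 234.8] c0.67 w[ 0.666 -0.136] 
hammer top: m[353.1 157. ] c0.55 w[ 0.673 -0.136]
```

View pics/s1.png

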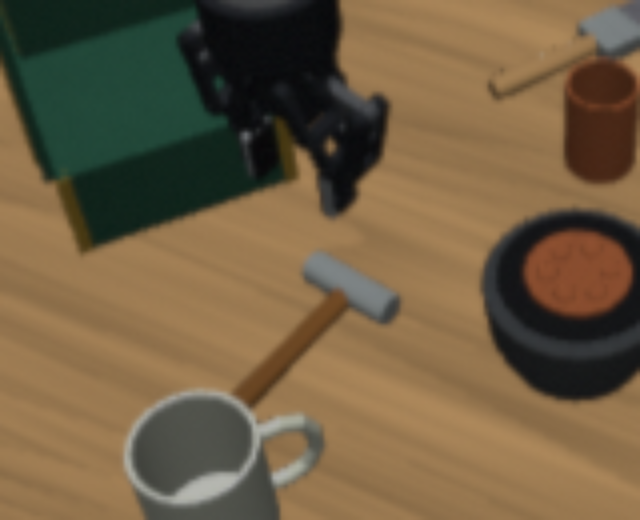

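carry_out(series="0 0 3 0 0.6;0 0 3 0 0.6;0 0 3 0 0.6;0 0 2 0 0.6;0 0 1.8 0 0.6;0 0 0 0 0.6;0 0 0 0 0.0;0 0 0 0 0.0")

```text
clock: 8.98
tcp_pos: [0.6478, -0.1324, 0.0123]
orientation: [3.135, -0.197, 0.003]
contact_force: [-0.8, -2.0, 3.0]
grip_width: 0.0156
```

carry_out(series="0 0 0 0 0;0 0 0 0 0;0 0 0 0 0;0 0 -1 0 0;0 0 -2 0 0;0 0 -3 0 0;0 0 -4 0 0;0 0 -4 0 0")

```text
clock: 9.98
tcp_pos: [0.6467, -0.1325, 0.1535]
orientation: [3.135, -0.197, 0.0]
contact_force: [0.4, -0.2, -3.5]
grip_width: 0.0142
```

```bash
python3 go.py .519 -.3826 .2 -.657; python3 - <<'E'
from h import *
f=eyes.grab_frame("scene");cv2.imwrite("pics/s2.png",cv2.resize(f["color"][130:280,180:340],None,fx=4,fy=4))
E
```

```text
t 9.97 tcp [ 0.6467 -0.1325  0.1535] yaw -1.697 F [ 0.4 -0.2 -3.5] w 0.0142 j7 -0.97
tool cm: x -9.53 y 26.41 z -4.65
yaw turns (tool z):  -1.0395597657264117
```

View pics/s2.png

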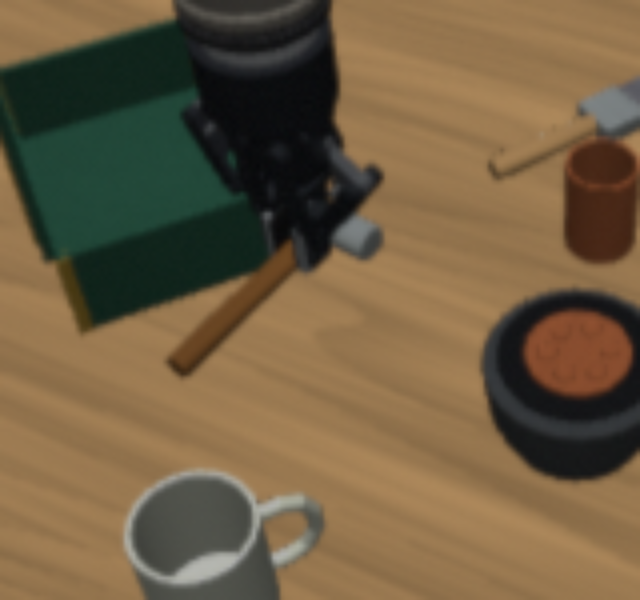

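carry_out(series="0 0 -1 -0.18 0;0 0 -1 -0.18 0;0 0 -1 -0.18 0;0 0 -1 -0.18 0;0 0 -0.6 -0.18 0;0 0 0 -0.14 0;0 0 0 0 0")

```text
clock: 10.9
tcp_pos: [0.6467, -0.1328, 0.1982]
orientation: [2.82, 1.384, 0.001]
contact_force: [-0.8, 0.9, -2.3]
grip_width: 0.0143
```

```bash
python3 go.py .519 -.3826 .2 -.657
```

```text
t 10.90 tcp [ 0.6467 -0.1328  0.1982] yaw -0.658 F [-0.8  0.9 -2.3] w 0.0143 j7 -0.13
tool cm: x -27.57 y 5.17 z -0.18
yaw turns (tool z):  -0.0011830733439386343
```

carry_out(series="-3 0.5 0 0 0;-4.5 0.8 0 0 0;-4.5 0.8 0 0 0;-4.5 0.8 0 0 0;-4.5 0.8 0 0 0;-4.5 0.8 0 0 0;-2 0.65 0 0 0;0 0 0 0 0")

```text
clock: 11.9
tcp_pos: [0.5182, -0.3839, 0.1977]
orientation: [2.823, 1.377, -0.002]
contact_force: [-0.4, -0.7, -3.3]
grip_width: 0.0144
```

```bash
python3 go.py .519 -.3826 .018 -.657;  python3 - <<'E'
from h import *
for n in("scene","top"):
    f=eyes.grab_frame(n);c=f["color"]
    c=c[80:230,110:270] if n=="scene" else c[110:260,340:500]
    cv2.imwrite(f"pics/{n}3.png",cv2.resize(c,None,fx=4,fy=4))
E
```

```text
t 11.90 tcp [ 0.5182 -0.3839  0.1977] yaw -0.663 F [-0.4 -0.7 -3.3] w 0.0144 j7 0.29
tool cm: x 0.15 y -0.02 z 17.97
yaw turns (tool z):  -0.006137116698680334
```

View pics/scene3.png

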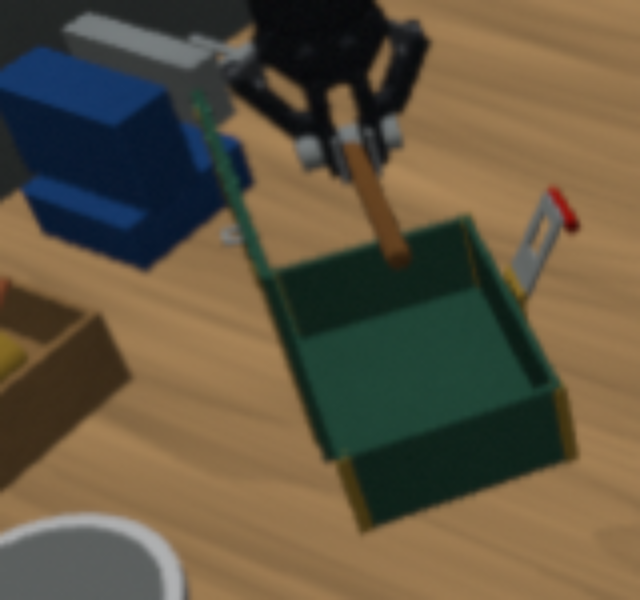

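View pics/top3.png

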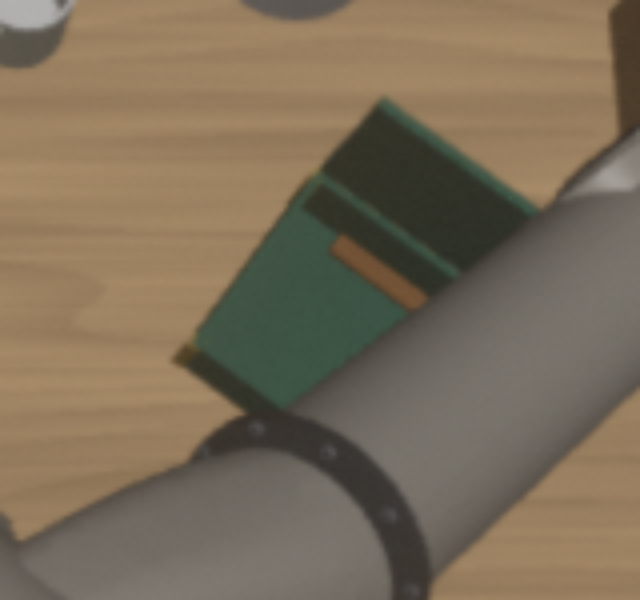

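carry_out(series="0.1 0 3 0 0;0 0 3 0 0;0 0 3 0 0;0 0 3 0 0;0 0 2.5 0 0;0 0 0 0 0")

```text
clock: 12.75
tcp_pos: [0.5207, -0.3781, 0.0503]
orientation: [-2.814, -1.388, 0.003]
contact_force: [0.1, -0.3, -1.9]
grip_width: 0.0142
```

```bash
python3 go.py .519 -.3826 .019 -.657;  python3 - <<'E'
from h import *
for n in("scene",):
    f=eyes.grab_frame(n);c=f["color"]
    c=c[50:230,80:300] if n=="scene" else c[110:260,340:500]
    cv2.imwrite(f"pics/{n}4.png",cv2.resize(c,None,fx=3.3,fy=3.3))
E
```

```text
t 12.75 tcp [ 0.5207 -0.3781  0.0503] yaw -0.654 F [ 0.1 -0.3 -1.9] w 0.0142 j7 0.40
tool cm: x -0.46 y 0.14 z 3.13
yaw turns (tool z):  0.0026178829940555204
```

View pics/scene4.png

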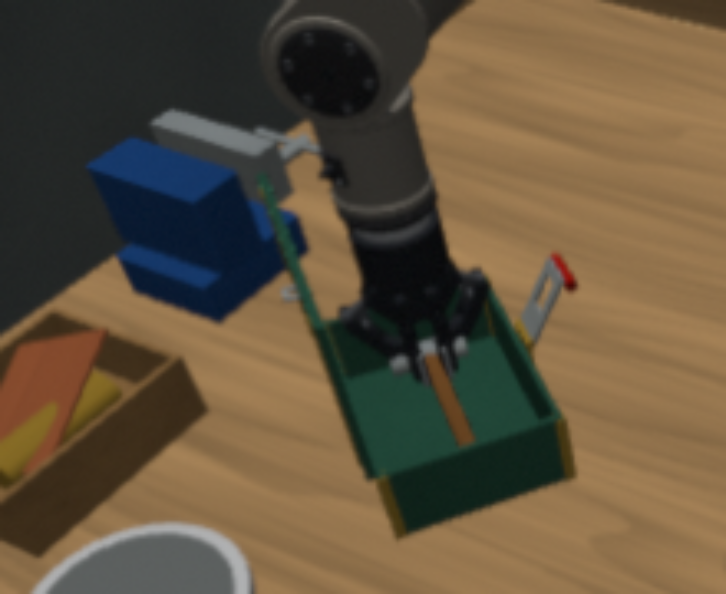

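carry_out(series="-0.3 0 1 0 0;0 0 1 0 0;0 0 1 0 0;0 0 0 0 0;0 0 0 0 0.4;0 0 0 0 0.4;0 0 0 0 0.4;0 0 0 0 0.4")

```text
clock: 13.8
tcp_pos: [0.519, -0.3833, 0.0226]
orientation: [2.818, 1.387, 0.0]
contact_force: [-0.8, -0.3, -0.3]
grip_width: 0.034
```

```bash
python3 go.py .519 -.3826 .3 -.657;  python3 - <<'E'
from h import *
for n in("scene",):
    f=eyes.grab_frame(n);c=f["color"]
    c=c[50:230,80:300] if n=="scene" else c[110:260,340:500]
    cv2.imwrite(f"pics/{n}5.png",cv2.resize(c,None,fx=3.3,fy=3.3))
E
```

```text
t 13.80 tcp [ 0.519  -0.3833  0.0226] yaw -0.656 F [-0.8 -0.3 -0.3] w 0.0340 j7 0.43
tool cm: x 0.05 y -0.05 z -27.74
yaw turns (tool z):  0.0009596289855098306
```

View pics/scene5.png

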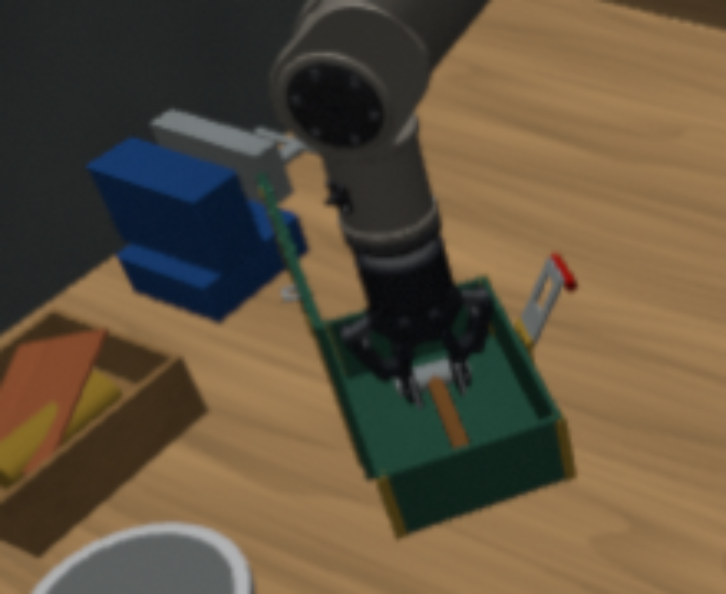

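carry_out(series="0 0 -2 0 0.4;0 0 -4 0 0.4;0 0 -4 0 0.4;0 0 -4 0 0;0 0 -4 0 0;0 0 -4 0 0;0 0 -4 0 0;0 0 -2 0 0")

```text
clock: 14.85
tcp_pos: [0.5189, -0.3841, 0.3057]
orientation: [2.816, 1.385, 0.004]
contact_force: [-0.0, -0.1, -0.2]
grip_width: -0.0003
```

```bash
python3 go.py .661 -.403 .305 -.657;  python3 - <<'E'
from h import *
for n in("scene","top"):
    f=eyes.grab_frame(n);c=f["color"]
    c=c[50:230,80:300] if n=="scene" else c[70:270,300:540]
    cv2.imwrite(f"pics/{n}6.png",cv2.resize(c,None,fx=3.3,fy=3.3))
E
```

```text
t 14.85 tcp [ 0.5189 -0.3841  0.3057] yaw -0.657 F [-0.  -0.1 -0.2] w -0.0003 j7 0.24
tool cm: x 7.18 y 12.40 z 0.07
yaw turns (tool z):  0.00023389791825279005
```

View pics/scene6.png

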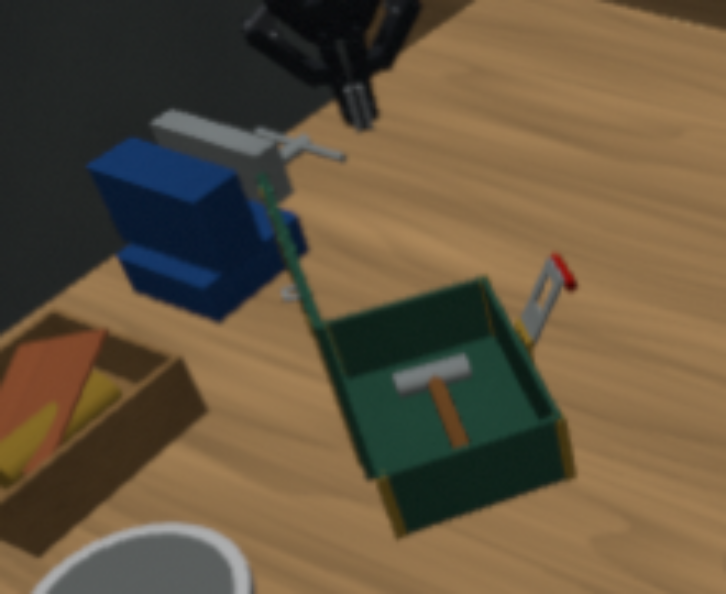

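View pics/top6.png

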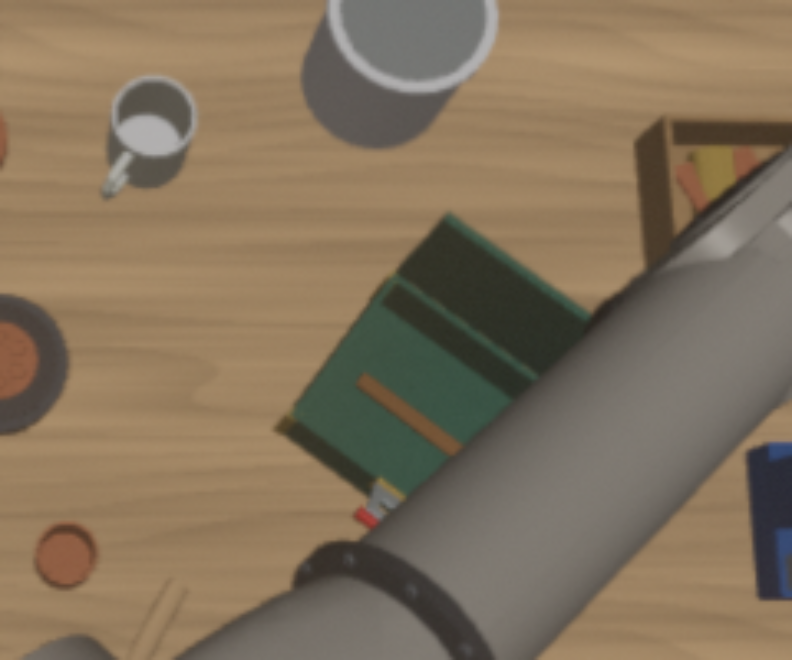

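carry_out(series="1.8 3.2 0 0 0;1.8 3.2 0 0 0;1.8 3.2 0 0 0;1.8 3.3 0 0 0;0 0 3 0 0;0 0 4 0 0;0 0 2.7 0 0;0 0 0 0 0")

```text
clock: 15.95
tcp_pos: [0.6633, -0.4032, 0.2005]
orientation: [-2.813, -1.384, 0.006]
contact_force: [-0.7, 1.1, 0.8]
grip_width: 0.0
```

```bash
cat > cf.py <<'E'
from h import *
import sys
o=r.get_obs();p=o["tcp_pos"];C=np.array([.538,-.358]);y=-.657;c,s=np.cos(y),np.sin(y)
d=p[:2]-C
print("t%.2f case-frame tcp x %.4f y %.4f tipz %.4f F %s"%(o["clock"],c*d[0]+s*d[1],-s*d[0]+c*d[1],p[2]-.008,np.round(o["contact_force"],1)))
if len(sys.argv)>1:
    f=eyes.grab_frame("scene");cv2.imwrite(f"pics/{sys.argv[1]}.png",cv2.resize(f["color"][50:230,80:300],None,fx=3.3,fy=3.3))
E
python3 cf.py s7
```

```text
t15.95 case-frame tcp x 0.1268 y 0.0407 tipz 0.1925 F [-0.7  1.1  0.8]
```

View pics/s7.png

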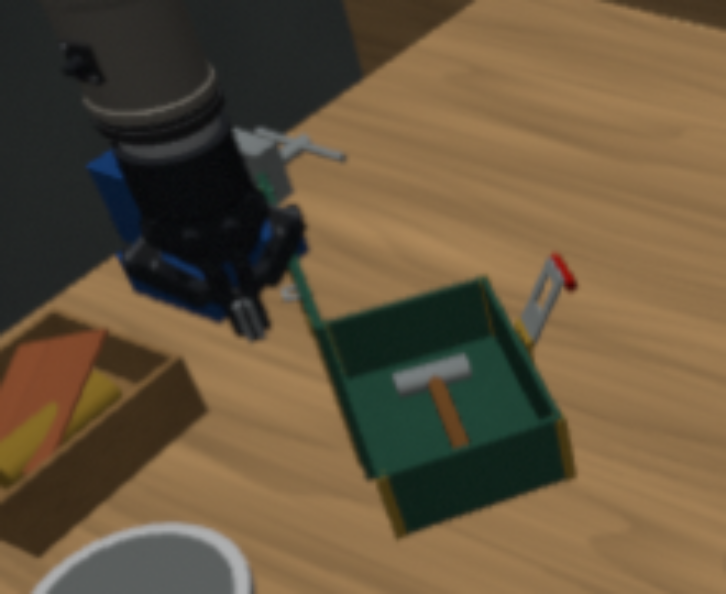

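carry_out(series="0 -1 -1.2 0 0;0 -1.5 0 0 0;0 -2.2 0.2 0 0;0 -2.3 0.3 0 0;0 -2 0.9 0 0;0 -2 1.1 0 0;0 0 0 0 0")

```text
clock: 16.88
tcp_pos: [0.5774, -0.3372, 0.1941]
orientation: [2.819, 1.387, 0.003]
contact_force: [1.0, -0.6, -0.1]
grip_width: -0.0003
```

```bash
python3 cf.py s8
```

```text
t16.88 case-frame tcp x 0.0185 y 0.0405 tipz 0.1861 F [ 1.  -0.6 -0.1]
```

View pics/s8.png

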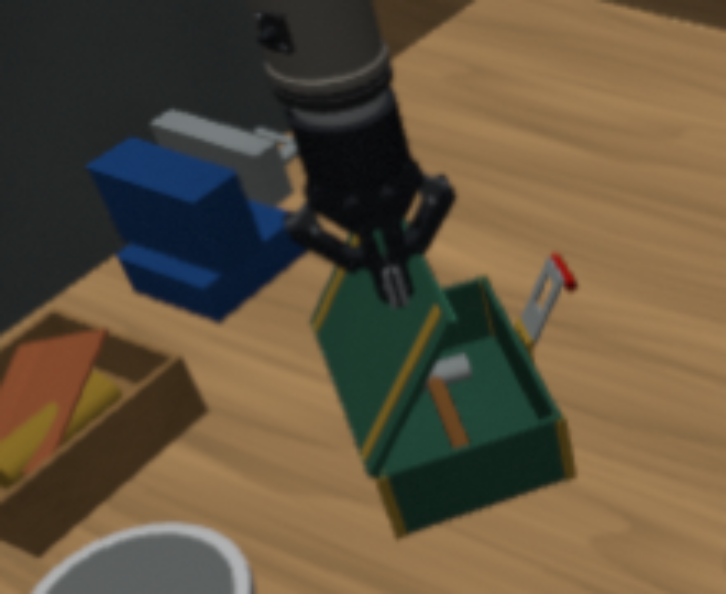

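Works; continue the arc.

carry_out(series="0 -1.6 1.8 0 0;0 -1.5 2 0 0;0 -0.8 1.6 0 0;0 -0.7 1.6 0 0;0 -0.4 1.6 0 0;0 -0.3 1.5 0 0;0 0 0 0 0")

```text
clock: 17.8
tcp_pos: [0.5361, -0.3058, 0.0912]
orientation: [2.819, 1.387, 0.001]
contact_force: [-2.1, 0.2, 5.1]
grip_width: -0.0002
```

```bash
python3 cf.py s9
```

```text
t17.80 case-frame tcp x -0.0333 y 0.0402 tipz 0.0832 F [-2.1  0.2  5.1]
```

View pics/s9.png

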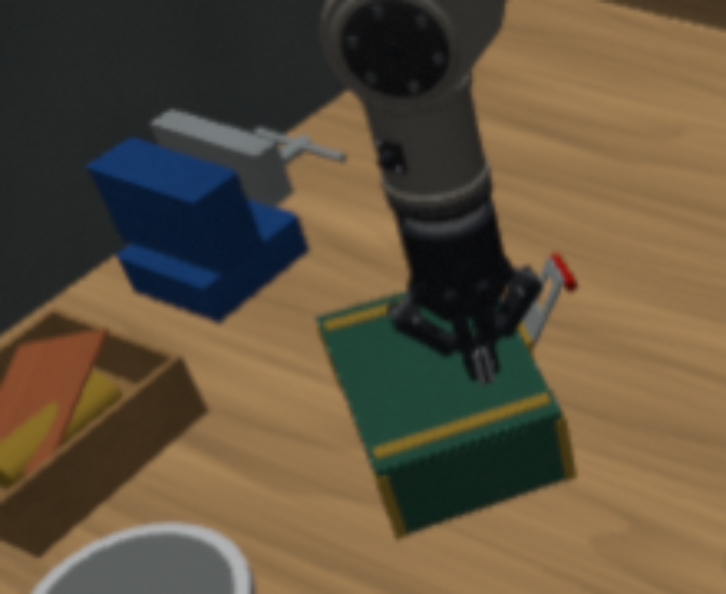

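carry_out(series="0 0 0.3 0 0;0 0 0 0 0;0 0 0 0 0")

```text
clock: 18.23
tcp_pos: [0.5362, -0.306, 0.0909]
orientation: [-2.819, -1.386, -0.004]
contact_force: [-7.3, 6.2, 28.4]
grip_width: -0.0001
```

```bash
python3 cf.py
```

```text
t18.23 case-frame tcp x -0.0332 y 0.0401 tipz 0.0829 F [-7.3  6.2 28.4]
```

carry_out(series="0 0 -1.3 0 0;0 0 -3.7 0 0;0 0 -4 0 0;0 0 -4 0 0;-1 -4 0 0 0;-1 -4 0 0 0;-1 -4 0 0 0;-1 -3.7 0 0 0")

```text
clock: 19.23
tcp_pos: [0.3857, -0.2408, 0.2177]
orientation: [-2.818, -1.387, 0.001]
contact_force: [0.2, -0.1, 0.5]
grip_width: -0.0004
```

carry_out(series="0 0 2 0 0;0 0 4 0 0;0 0 3.2 0 0;0 0 0 0 0;0 0 0 0 0")

```text
clock: 19.85
tcp_pos: [0.3874, -0.242, 0.1271]
orientation: [2.818, 1.386, 0.0]
contact_force: [-0.6, -0.5, 0.4]
grip_width: 0.0
```

```bash
python3 cf.py s10
```

```text
t19.85 case-frame tcp x -0.1901 y -0.0001 tipz 0.1191 F [-0.6 -0.5  0.4]
```

View pics/s10.png

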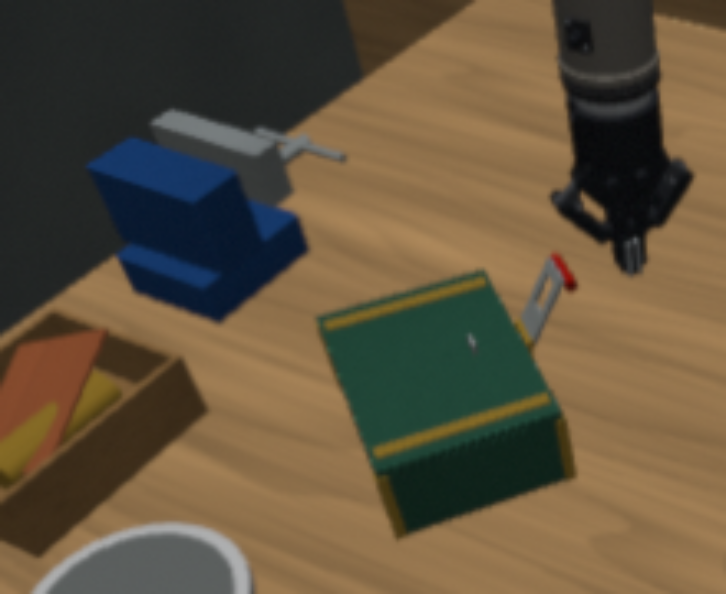

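carry_out(series="0 2 -0.3 0 0;0 1.7 -0.3 0 0;0 1.9 -0.5 0 0;0 1.9 -0.5 0 0;0 1.3 -0.3 0 0;0 1.3 -0.3 0 0;0 1 0 0 0;0 1 0 0 0")

```text
clock: 20.9
tcp_pos: [0.4833, -0.3153, 0.1482]
orientation: [-2.818, -1.387, 0.0]
contact_force: [0.3, 0.8, -0.3]
grip_width: -0.0002
```

```bash
python3 cf.py s11
```

```text
t20.90 case-frame tcp x -0.0694 y 0.0004 tipz 0.1402 F [ 0.3  0.8 -0.3]
```

View pics/s11.png

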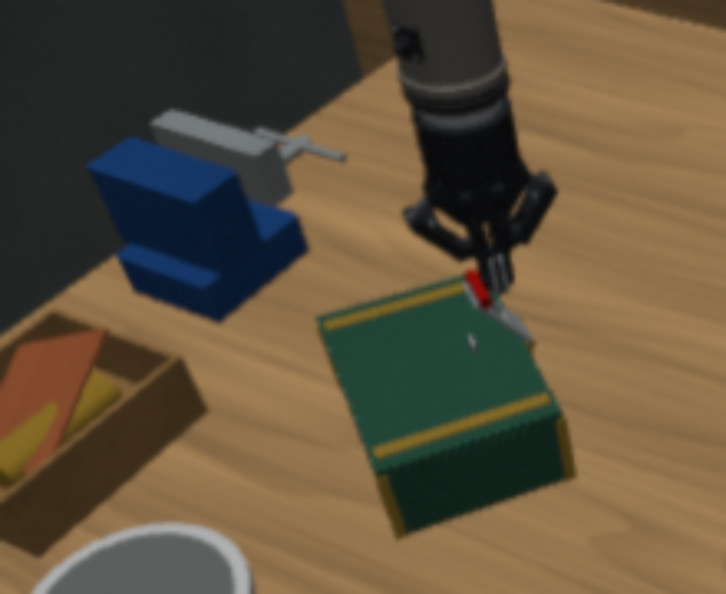

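Good, b≈0.8. Continue the arc downwards.

carry_out(series="0 1 0.3 0 0;0 0.9 0.7 0 0;0 0.8 0.8 0 0;0 0.8 0.8 0 0;0 0.5 0.8 0 0;0 0.4 0.7 0 0;0 0 0 0 0;0 0 0 0 0")

```text
clock: 21.95
tcp_pos: [0.5171, -0.3416, 0.1069]
orientation: [-2.818, -1.386, 0.001]
contact_force: [-2.4, 1.4, -0.1]
grip_width: -0.0001
```

```bash
python3 cf.py s12
```

```text
t21.95 case-frame tcp x -0.0266 y 0.0002 tipz 0.0989 F [-2.4  1.4 -0.1]
```

View pics/s12.png

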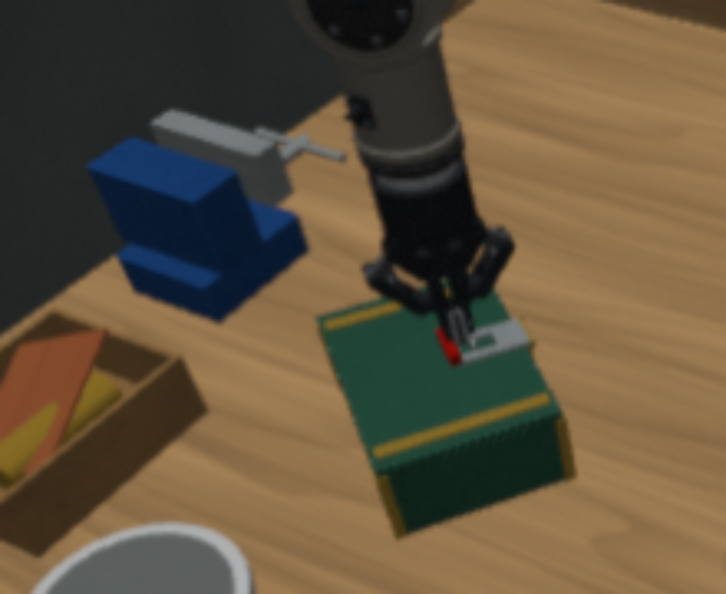

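carry_out(series="0 -0.5 -1.5 0 0;0 1.5 0 0 0;0 0 0 0 0;0 0 0.8 0 0;0 0 0.7 0 0;0 0 0.2 0 0;0 0 0 0 0;0 0 0 0 0")

```text
clock: 23.0
tcp_pos: [0.5257, -0.3481, 0.1072]
orientation: [-2.818, -1.386, -0.003]
contact_force: [-5.2, 6.5, 22.8]
grip_width: 0.0003
```

```bash
python3 cf.py s13
```

```text
t23.00 case-frame tcp x -0.0158 y 0.0003 tipz 0.0992 F [-5.2  6.5 22.8]
```

View pics/s13.png

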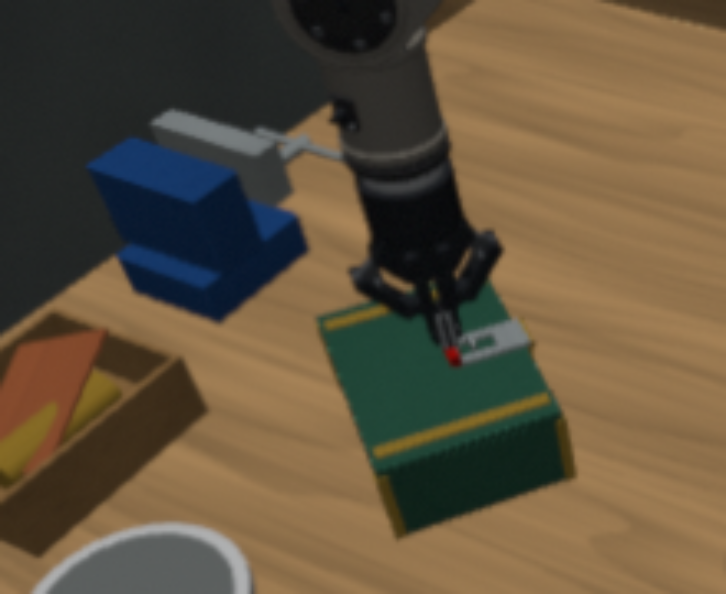

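carry_out(series="0 0 -1.5 0 0;0 0 -3.5 0 0;0 0 -5 0 0;0 0 -5 0 0.5;0 0 0 -0.17 1;0 0 0 -0.17 1;0 0 0 -0.17 1;0 0 0 -0.15 1")

```text
clock: 24.05
tcp_pos: [0.5254, -0.3479, 0.2548]
orientation: [-2.211, -2.231, 0.0]
contact_force: [-0.0, 0.8, -0.3]
grip_width: 0.0855
```

```bash
python3 cf.py s14; python3 loc.py tumbler_wide stake_near stake_far; python3 go.py .673 .251 .25 0
```

```text
t24.05 case-frame tcp x -0.0161 y 0.0003 tipz 0.2468 F [-0.   0.8 -0.3]
tumbler_wide scene: m[392.3 293.3] c0.88 w[0.673 0.249]  tr c0.68 fit[0.674 0.251] iou0.94
tumbler_wide top: m[228.7 158.1] c0.74 w[0.671 0.243]  tr c0.87 fit[0.675 0.249] iou0.95
stake_near scene: m[474.6 258.8] c0.59 w[0.488 0.412] m[412.2 278.9] c0.48 w[0.615 0.282]  tr c0.75 fit[0.48  0.413] iou0.79
stake_near top: m[170.8 221.9] c0.86 w[0.476 0.411]  tr c0.69 fit[ 0.42  -0.026] iou0.66
stake_far scene: m[449.9 316.3] c0.92 w[0.672 0.387]  tr c0.82 fit[0.675 0.385] iou0.67
stake_far top: m[182.1 155.4] c0.82 w[0.68  0.386]  tr c0.85 fit[0.67  0.388] iou0.69
t 24.80 tcp [ 0.5258 -0.3481  0.2553] yaw 0.004 F [-0.2 -0.1 -0.4] w 0.0854 j7 0.79
tool cm: x 59.85 y 14.96 z 0.53
yaw turns (tool z):  0.003941713892309018
```

View pics/s14.png

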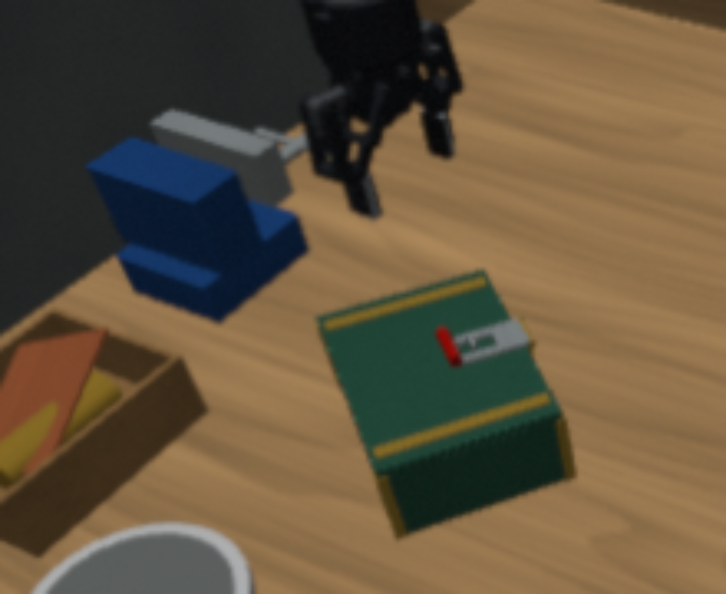

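carry_out(series="3 0.8 0 0 1;5 1.2 0 0 1;5.5 1.4 0 0 1;5.5 1.4 0 0 1;5.5 1.4 0 0 1;5.5 1.4 0 0 1;5.5 1.4 0 0 1;5.5 1.4 0 0 1")

```text
clock: 25.8
tcp_pos: [0.6284, 0.0642, 0.2555]
orientation: [2.217, 2.226, 0.001]
contact_force: [0.6, -0.0, 0.1]
grip_width: 0.0854
```

carry_out(series="5.5 1.3 0 0 1;5.5 1.3 0 0 1;5 1.3 0 0 1;3 0.7 0 0 1;0 0 0 0 1;0 0 0 0 1")

```text
clock: 26.55
tcp_pos: [0.6734, 0.251, 0.2552]
orientation: [2.218, 2.224, -0.001]
contact_force: [0.4, -0.4, -0.1]
grip_width: 0.0855
```

```bash
python3 go.py .674 .250 .03 0; python3 loc.py tumbler_wide cork;python3 go.py .674 .250 .03 0
```

```text
t 26.55 tcp [0.6734 0.251  0.2552] yaw 0.003 F [ 0.4 -0.4 -0.1] w 0.0855 j7 -0.17
tool cm: x -0.10 y 0.06 z 22.52
yaw turns (tool z):  0.0026224106897685395
tumbler_wide scene: m[392.1 297.6] c0.80 w[0.684 0.252]  tr c0.66 fit[0.675 0.251] iou0.95
tumbler_wide top: m[227.2 155.9] c0.95 w[0.678 0.248]  tr c0.96 fit[0.674 0.248] iou0.96
cork scene: m[412.2 274.8] c0.42 w[0.603 0.279]  tr c0.66 fit[ 0.585 -0.009] iou0.08
cork top: m[213.8 178.2] c0.56 w[0.609 0.287] 
t 27.05 tcp [0.6733 0.2523 0.2554] yaw 0.004 F [-0.  -0.4 -0.1] w 0.0856 j7 -0.17
tool cm: x -0.23 y 0.06 z 22.54
yaw turns (tool z):  0.0037599382947477444
```

carry_out(series="-0.1 0 3 0 1;0 0 5 0 1;0 0 5 0 1;0 0 4 0 1;0 0 3 0 1;0 0 2.4 0 1;0 0 0 0 1;0 0 0 0 0.6", grip_force=25)

```text
clock: 28.05
tcp_pos: [0.6744, 0.2516, 0.0326]
orientation: [2.216, 2.225, 0.003]
contact_force: [0.2, 0.6, 0.2]
grip_width: 0.0701
```

carry_out(series="0 0 0 0 0.6;0 0 0 0 0.6;0 0 0 0 0.6;0 0 0 0 1;0 0 0 0 1;0 0 0 0 1;0 0 0 0 1")

```text
clock: 28.92
tcp_pos: [0.6732, 0.2515, 0.0311]
orientation: [-2.217, -2.226, 0.001]
contact_force: [-0.1, -0.3, 0.7]
grip_width: 0.0855
```

```bash
python3 go.py .674 .250 .03 1.45; python3 - <<'E'
from h import *
f=eyes.grab_frame("scene");cv2.imwrite("pics/s15.png",cv2.resize(f["color"][180:380,310:530],None,fx=3.3,fy=3.3))
E
```

```text
t 28.93 tcp [0.6732 0.2515 0.0311] yaw 0.004 F [-0.1 -0.3  0.7] w 0.0855 j7 -0.08
tool cm: x -0.15 y 0.08 z 0.11
yaw turns (tool z):  -1.4460118597188263
```

View pics/s15.png

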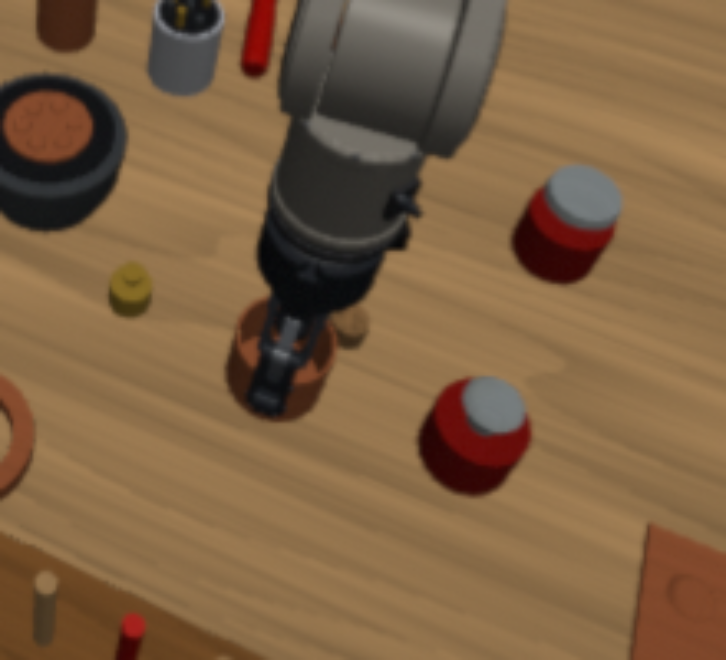

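carry_out(series="0 0 0 -0.18 1;0 0 0 -0.18 1;0 0 0 -0.18 1;0 0 0 -0.18 1;0 0 0 -0.18 1;0 0 0 -0.18 1;0 0 0 -0.18 1;0 0 0 -0.18 1")

```text
clock: 29.98
tcp_pos: [0.6734, 0.2513, 0.0312]
orientation: [0.19, 3.136, -0.0]
contact_force: [-0.3, 0.4, -0.3]
grip_width: 0.0853
```

carry_out(series="0 0 0 0 1;0 0 0 0 0.6;0 0 0 0 0.6;0 0 0 0 0.6;0 0 0 0 0.6;0 0 -1 0 0.6;0 0 -3 0 0.6;0 0 -4 0 0.6", grip_force=40)

```text
clock: 30.98
tcp_pos: [0.6719, 0.2515, 0.1107]
orientation: [-0.199, -3.132, 0.002]
contact_force: [0.6, -0.8, -1.4]
grip_width: 0.0691
```

```bash
python3 go.py .575 .398 .112 1.45; python3 - <<'E'
from h import *
f=eyes.grab_frame("scene");cv2.imwrite("pics/s16.png",cv2.resize(f["color"][180:380,310:530],None,fx=3.3,fy=3.3))
E
```

```text
t 30.98 tcp [0.6719 0.2515 0.1107] yaw 1.444 F [ 0.6 -0.8 -1.4] w 0.0691 j7 1.08
tool cm: x 11.47 y 13.31 z -0.13
yaw turns (tool z):  -0.005824099415982609
```

View pics/s16.png

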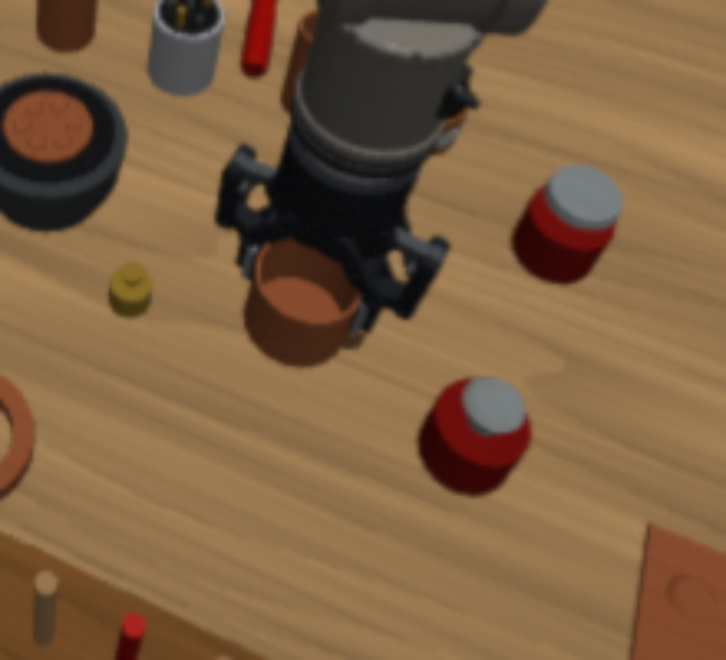

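carry_out(series="0 0 -3 0 0.6;0 0 -2 0 0.6;2.5 2.9 0 0 0.6;3 3.5 0 0 0.6;3 3.5 0 0 0.6;3 3.4 0 0 0.6;0 0 0 0 0.6;0 0 0 0 0.6")

```text
clock: 32.02
tcp_pos: [0.5761, 0.3976, 0.1611]
orientation: [-0.199, -3.135, 0.001]
contact_force: [-1.0, -0.2, -1.8]
grip_width: 0.069
```

```bash
python3 go.py .575 .398 .0325 1.45; python3 - <<'E'
from h import *
f=eyes.grab_frame("scene");cv2.imwrite("pics/s17.png",cv2.resize(f["color"][180:380,330:550],None,fx=3.3,fy=3.3))
f=eyes.grab_frame("top");cv2.imwrite("pics/t17.png",cv2.resize(f["color"][130:280,130:290],None,fx=3.3,fy=3.3))
E
python3 loc.py tumbler_wide;
```

```text
t 32.02 tcp [0.5761 0.3976 0.1611] yaw 1.444 F [-1.  -0.2 -1.8] w 0.0690 j7 0.82
tool cm: x 0.11 y 0.02 z 12.86
yaw turns (tool z):  -0.005720882552481488
tumbler_wide scene: m[482.8 255.9] c0.86 w[0.469 0.43 ]  tr c0.94 fit[0.476 0.426] iou0.79
tumbler_wide top: m[163.3 177.8] c0.65 w[0.611 0.44 ]  tr c0.71 fit[0.594 0.423] iou0.28
```

View pics/s17.png

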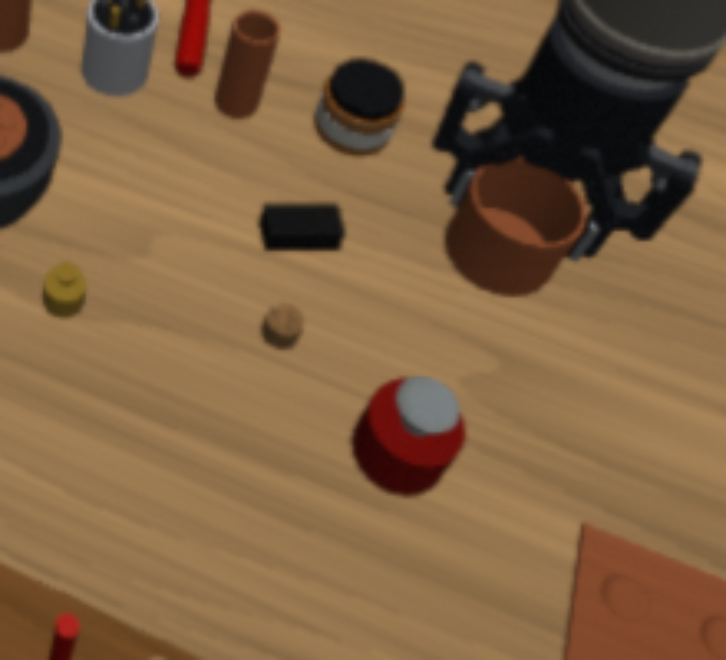

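View pics/t17.png

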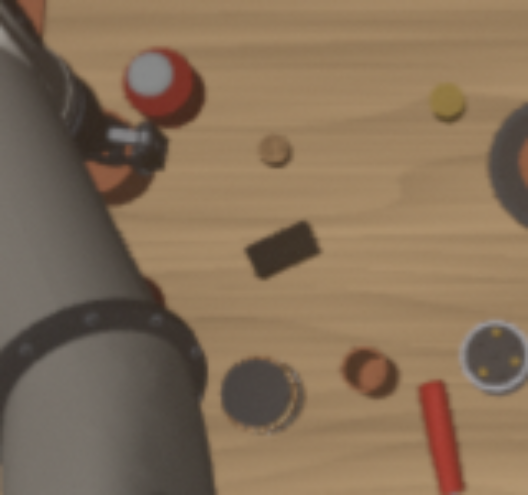

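carry_out(series="0 0 3 0 0.6;0 0 4 0 0.6;0 0 3 0 0.6;0 0 2 0 0.6;0 0 0.7 0 0.6;0 0 0 0 0.6;0 0 0 0 0.6")

```text
clock: 33.3
tcp_pos: [0.577, 0.3986, 0.0357]
orientation: [0.199, 3.134, 0.002]
contact_force: [0.4, -0.2, -0.7]
grip_width: 0.0689
```

```bash
python3 go.py .575 .398 .0325 1.45
```

```text
t 33.30 tcp [0.577  0.3986 0.0357] yaw 1.444 F [ 0.4 -0.2 -0.7] w 0.0689 j7 0.83
tool cm: x 0.19 y -0.08 z 0.32
yaw turns (tool z):  -0.0060788894415972905
```

carry_out(series="0.1 0 0.4 0 0.6;0 0 0 0 0.6;0 0 0 0 0.6")

```text
clock: 33.67
tcp_pos: [0.5762, 0.3987, 0.0317]
orientation: [0.199, 3.133, 0.003]
contact_force: [-0.4, 0.4, 6.2]
grip_width: 0.0688
```

```bash
python3 go.py .575 .398 .0325 1.45
```

```text
t 33.67 tcp [0.5762 0.3987 0.0317] yaw 1.444 F [-0.4  0.4  6.2] w 0.0688 j7 0.83
tool cm: x 0.11 y -0.08 z -0.08
yaw turns (tool z):  -0.006066643377090841
```

Touching the table. Release and rise.

carry_out(series="0 0 0 0 1;0 0 0 0 1;0 0 0 0 1;0 0 -2 0 1;0 0 -5 0 1;0 0 -5 0 1;0 0 -5 0 1;0 0 -5 0 1")

```text
clock: 34.67
tcp_pos: [0.5751, 0.3979, 0.2538]
orientation: [0.199, 3.134, 0.002]
contact_force: [0.5, 0.8, 0.5]
grip_width: 0.0853
```

```bash
python3 loc.py tumbler_wide tumbler_mid jar;  python3 go.py .424 -.0275 .25 1.45
```

```text
tumbler_wide scene: m[465.7 287.1] c0.64 w[0.58  0.406] m[412.1 278.8] c0.51 w[0.614 0.282]  tr c0.62 fit[0.579 0.398] iou0.92
tumbler_wide top: m[178.3 189.6] c0.95 w[0.574 0.393] m[317.9 239. ] c0.20 w[ 0.423 -0.026]  tr c0.67 fit[0.576 0.4  ] iou0.91
tumbler_mid scene: m[327.1 191.2] c0.84 w[ 0.435 -0.031]  tr c0.84 fit[ 0.422 -0.03 ] iou0.89
tumbler_mid top: m[317.4 237.4] c0.84 w[ 0.428 -0.024] m[181.8 157.5] c0.26 w[0.674 0.387]  tr c0.59 fit[ 0.423 -0.027] iou0.96
jar scene: m[437.9 218. ] c0.84 w[0.393 0.295]  tr c0.98 fit[0.398 0.288] iou0.89
jar top: m[212.8 250. ] c0.94 w[0.393 0.284] m[241.2 246.7] c0.61 w[0.402 0.2  ]  tr c0.66 fit[0.389 0.287] iou0.79
t 35.38 tcp [0.575  0.398  0.2498] yaw 1.444 F [ 0.9  0.1 -0. ] w 0.0851 j7 0.81
tool cm: x 9.60 y -44.12 z -0.02
yaw turns (tool z):  -0.006027514792699584
```

carry_out(series="0.6 -3 0 0 1;1 -4.6 0 0 1;1.2 -5.3 0 0 1;1.2 -5.3 0 0 1;1.2 -5.3 0 0 1;1.2 -5.3 0 0 1;1.2 -5.3 0 0 1;1.2 -5.3 0 0 1")

```text
clock: 36.38
tcp_pos: [0.4373, 0.0167, 0.2505]
orientation: [0.199, 3.135, 0.001]
contact_force: [1.4, -0.6, 1.2]
grip_width: 0.0858
```

carry_out(series="0.8 -4 0 0 1;0 -0.7 0 0.18 1;0 0 0 0.18 1;0 0 0 0.18 1;0 0 0 0.18 1;0 0 0 0.18 1;0 0 0 0.18 1;0 0 0 0.18 1")

```text
clock: 37.38
tcp_pos: [0.4241, -0.0273, 0.2504]
orientation: [2.015, 2.41, 0.0]
contact_force: [-0.8, 0.4, 0.1]
grip_width: 0.0852
```

```bash
python3 go.py .423 -.028 .25 0
```

```text
t 37.38 tcp [ 0.4241 -0.0273  0.2504] yaw 0.178 F [-0.8  0.4  0.1] w 0.0852 j7 0.11
tool cm: x -0.05 y -0.12 z 0.04
yaw turns (tool z):  0.17788205169606552
```

carry_out(series="0 -0.1 3 0 1;0 0 4 0 1;0 0 4 0 1;0 0 4 0 1;0 0 3 0 1;0 0 1 0 1;0 0 0 0 0.5;0 0 0 0 0.5", grip_force=25)

```text
clock: 38.38
tcp_pos: [0.424, -0.0274, 0.0614]
orientation: [2.007, 2.415, 0.002]
contact_force: [-2.4, 0.3, 13.4]
grip_width: 0.0529
```

carry_out(series="0 0 0 0 0.4;0 0 0 0 0.4;0 0 0 0 0.4;0 0 0 0 1;0 0 0 0 1;0 0 0 0 1;0 0 0 -0.18 1;0 0 0 -0.18 1")

```text
clock: 39.38
tcp_pos: [0.4231, -0.0273, 0.0602]
orientation: [-1.535, -2.741, 0.0]
contact_force: [-0.2, 0.4, -0.3]
grip_width: 0.0854
```

```bash
python3 go.py .423 -.028 .06 1.444; python3 - <<'E'
from h import *
f=eyes.grab_frame("scene");cv2.imwrite("pics/s18.png",cv2.resize(f["color"][100:250,230:400],None,fx=4,fy=4))
E
```

```text
t 39.38 tcp [ 0.4231 -0.0273  0.0602] yaw 0.550 F [-0.2  0.4 -0.3] w 0.0854 j7 0.61
tool cm: x -0.05 y -0.04 z 0.02
yaw turns (tool z):  -0.8938593169536855
```

View pics/s18.png

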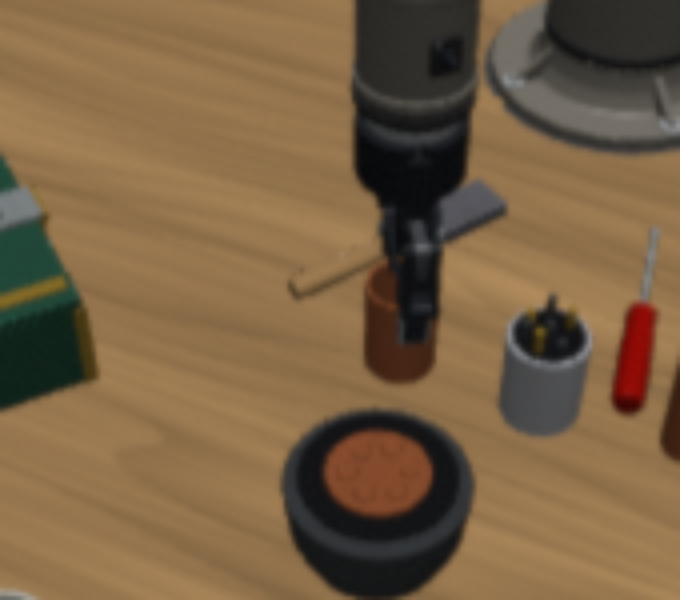

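carry_out(series="0 0 0 -0.18 1;0 0 0 -0.18 1;0 0 0 -0.18 1;0 0 0 -0.18 1;0 0 0 -0.17 1;0 0 0 0 0.4;0 0 0 0 0.4;0 0 0 0 0.4", grip_force=35)

```text
clock: 40.42
tcp_pos: [0.4232, -0.0275, 0.0605]
orientation: [0.22, 3.134, -0.0]
contact_force: [-1.5, -0.1, 5.1]
grip_width: 0.0524
```

```bash
python3 go.py .423 -.028 .06 1.444; python3 - <<'E'
from h import *
f=eyes.grab_frame("scene");cv2.imwrite("pics/s19.png",cv2.resize(f["color"][130:230,270:380],None,fx=6,fy=6))
# finger tip front(+x) edges for left/right finger at z
for y in (-.027-.027-.007,-.027+.027+.007):
  for z in (.04,.05,.06,.07): 
    u=proj(f,[.423+.011,y,z])[0]; print(y,z,np.round((u-[270,130])*6))
E
```

```text
t 40.42 tcp [ 0.4232 -0.0275  0.0605] yaw 1.431 F [-1.5 -0.1  5.1] w 0.0524 j7 1.32
tool cm: x 0.02 y -0.05 z 0.05
yaw turns (tool z):  -0.013466242066609624
-0.061 0.04 [289. 290.]
-0.061 0.05 [289. 275.]
-0.061 0.06 [290. 261.]
-0.061 0.07 [290. 245.]
0.007 0.04 [417. 333.]
0.007 0.05 [418. 319.]
0.007 0.06 [419. 304.]
0.007 0.07 [420. 289.]
```

View pics/s19.png

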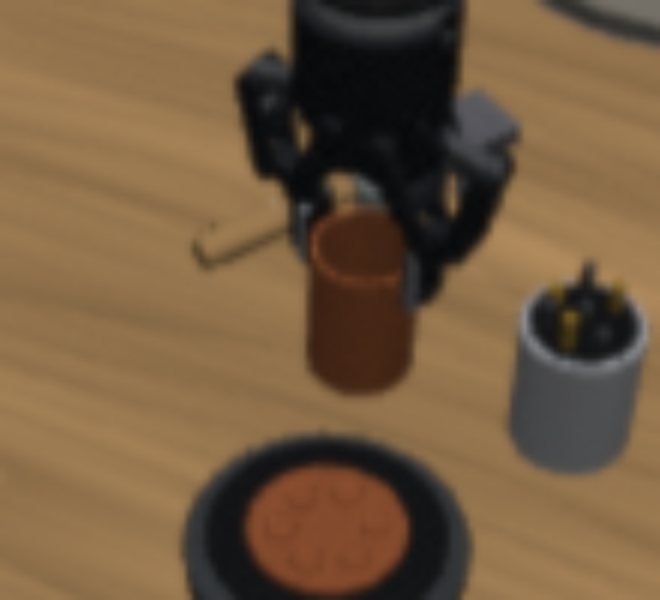

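carry_out(series="0 0 -1 0 0.4;0 0 -3 0 0.4;0 0 -4 0 0.4;0 0 -4 0 0.4;0 0 -4 0 0.4;0 0 0 0 0.4;0 0 0 0 0.4")

```text
clock: 41.35
tcp_pos: [0.4224, -0.0273, 0.2199]
orientation: [-0.215, -3.133, -0.0]
contact_force: [0.5, 0.5, -1.3]
grip_width: 0.0521
```

```bash
python3 go.py .576 .3985 .22 1.444; python3 - <<'E'
from h import *
f=eyes.grab_frame("scene");cv2.imwrite("pics/s20.png",cv2.resize(f["color"][80:230,260:420],None,fx=4,fy=4))
E
```

```text
t 41.35 tcp [ 0.4224 -0.0273  0.2199] yaw 1.434 F [ 0.5  0.5 -1.3] w 0.0521 j7 1.35
tool cm: x -9.39 y 44.28 z -0.01
yaw turns (tool z):  -0.010321988970148244
```

View pics/s20.png

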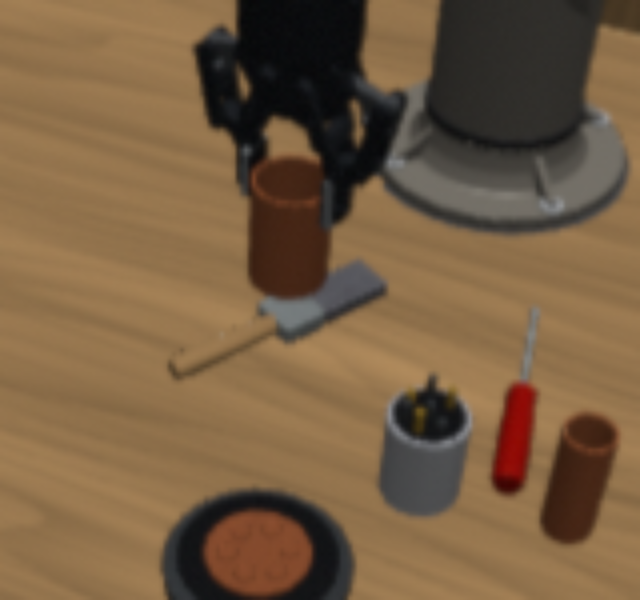

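carry_out(series="-0.6 3 0 0 0.4;-1 4.6 0 0 0.4;-1.1 5.2 0 0 0.4;-1.1 5.2 0 0 0.4;-1.1 5.2 0 0 0.4;-1.1 5.2 0 0 0.4;-1.1 5.2 0 0 0.4;-1.1 5.2 0 0 0.4")

```text
clock: 42.4
tcp_pos: [0.5569, 0.3468, 0.218]
orientation: [-0.215, -3.131, 0.004]
contact_force: [0.7, -0.6, -1.9]
grip_width: 0.0522
```

carry_out(series="-0.9 4 0 0 0.4;-0.3 1.4 0 0 0.4;0 0 3 0 0.4;0 0 0 0 0.4;0 0 0 0 0.4")

```text
clock: 43.02
tcp_pos: [0.5767, 0.3968, 0.1904]
orientation: [-0.216, -3.134, 0.001]
contact_force: [0.1, 0.5, -1.3]
grip_width: 0.0523
```

```bash
python3 go.py .576 .3985 .13 1.444; python3 loc.py tumbler_wide; python3 go.py .576 .3985 .13 1.444;python3 - <<'E'
from h import *
f=eyes.grab_frame("scene");cv2.imwrite("pics/s21.png",cv2.resize(f["color"][180:380,370:540],None,fx=3.3,fy=3.3))
E
```

```text
t 43.02 tcp [0.5767 0.3968 0.1904] yaw 1.433 F [ 0.1  0.5 -1.3] w 0.0523 j7 0.65
tool cm: x 0.09 y 0.16 z 6.04
yaw turns (tool z):  -0.011005334590062255
tumbler_wide scene: m[462.9 281.5] c0.94 w[0.568 0.397]  tr c0.69 fit[0.577 0.4  ] iou0.89
tumbler_wide top: m[176.1 188.8] c0.45 w[0.576 0.4  ]  tr c0.69 fit[0.67  0.386] iou0.72
t 43.33 tcp [0.5768 0.3977 0.1912] yaw 1.434 F [ 0.1  0.5 -1.5] w 0.0527 j7 0.65
tool cm: x 0.09 y 0.07 z 6.12
yaw turns (tool z):  -0.010269662146829006
```

View pics/s21.png

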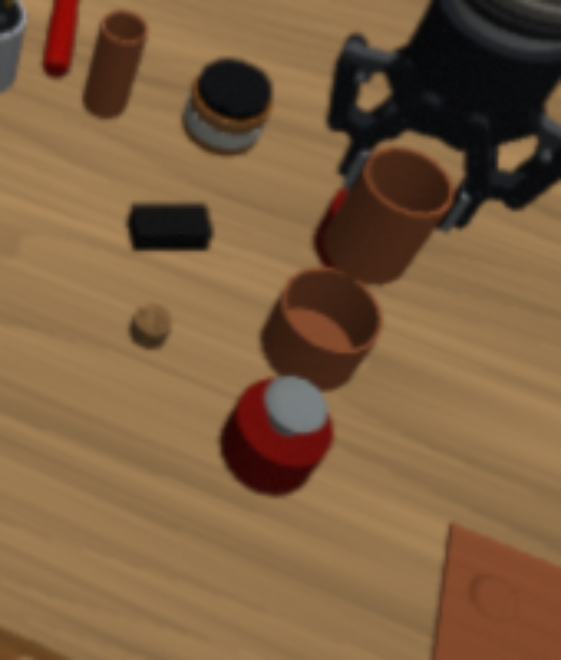

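carry_out(series="0.1 0.1 2 0 0.4;0 0 2 0 0.4;0 0 1.8 0 0.4;0 0 0 0 0.4;0 0 0 0 0.4")

```text
clock: 44.0
tcp_pos: [0.5759, 0.399, 0.1324]
orientation: [0.215, 3.134, 0.001]
contact_force: [0.8, 0.6, -0.5]
grip_width: 0.0523
```

```bash
python3 go.py .576 .3985 .065 1.444;python3 - <<'E'
from h import *
f=eyes.grab_frame("scene");cv2.imwrite("pics/s22.png",cv2.resize(f["color"][220:340,400:520],None,fx=5,fy=5))
f=eyes.grab_frame("top");cv2.imwrite("pics/t22.png",cv2.resize(f["color"][130:250,130:250],None,fx=5,fy=5))
E
```

```text
t 44.00 tcp [0.5759 0.399  0.1324] yaw 1.434 F [ 0.8  0.6 -0.5] w 0.0523 j7 0.64
tool cm: x -0.02 y -0.05 z 6.74
yaw turns (tool z):  -0.01001410964250482
```

View pics/s22.png

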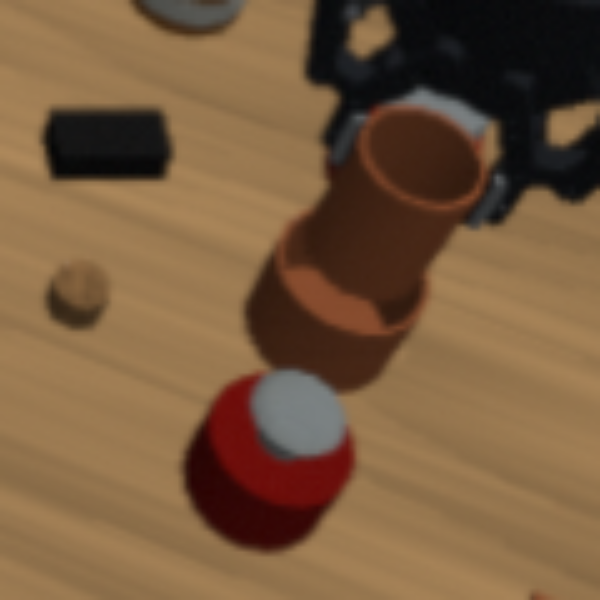

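carry_out(series="0 0 1.5 0 0.4;0 0 1 0 0.4;0 0 1 0 0.4;0 0 0 0 0.4")

```text
clock: 44.6
tcp_pos: [0.575, 0.3982, 0.0958]
orientation: [-0.214, -3.132, 0.002]
contact_force: [0.1, 0.7, -1.8]
grip_width: 0.0522
```

```bash
python3 go.py .576 .3985 .065 1.444;python3 - <<'E'
from h import *
f=eyes.grab_frame("scene");cv2.imwrite("pics/s23.png",cv2.resize(f["color"][220:340,400:520],None,fx=5,fy=5))
E
```

```text
t 44.60 tcp [0.575  0.3982 0.0958] yaw 1.434 F [ 0.1  0.7 -1.8] w 0.0522 j7 0.63
tool cm: x -0.10 y 0.04 z 3.08
yaw turns (tool z):  -0.009916622800530739
```

View pics/s23.png

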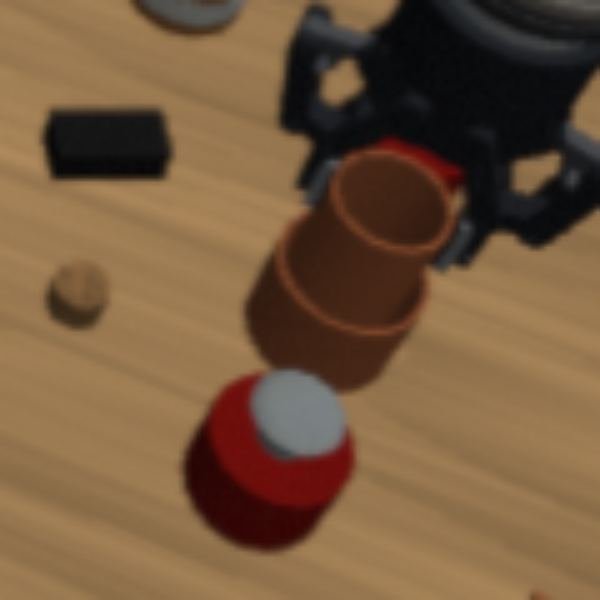

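Inside with no contact. Lower on.

carry_out(series="0 0 1.5 0 0.4;0 0 1.1 0 0.4;0 0 0 0 0.4;0 0 0 0 0.4")

```text
clock: 45.15
tcp_pos: [0.5758, 0.3989, 0.0713]
orientation: [0.215, 3.134, 0.0]
contact_force: [0.1, -0.2, -1.6]
grip_width: 0.0524
```

```bash
python3 go.py .576 .3985 .0645 1.444
```

```text
t 45.15 tcp [0.5758 0.3989 0.0713] yaw 1.434 F [ 0.1 -0.2 -1.6] w 0.0524 j7 0.62
tool cm: x -0.03 y -0.03 z 0.68
yaw turns (tool z):  -0.010046402785063968
```

carry_out(series="0 0 0.6 0 0.4;0 0 0 0 0.4;0 0 0 0 0.4")

```text
clock: 45.52
tcp_pos: [0.5757, 0.3988, 0.0654]
orientation: [0.215, 3.134, 0.0]
contact_force: [-0.9, 0.1, -1.7]
grip_width: 0.0525
```

```bash
python3 go.py .576 .3985 .0645 1.444
```

```text
t 45.52 tcp [0.5757 0.3988 0.0654] yaw 1.434 F [-0.9  0.1 -1.7] w 0.0525 j7 0.62
tool cm: x -0.03 y -0.02 z 0.09
yaw turns (tool z):  -0.010081920875014028
```

carry_out(series="0 0 0.1 0 0.4;0 0 0 0 0.8;0 0 0 0 0.9;0 0 0 0 0.9;0 0 -2 0 0.9;0 0 -4 0 0.9;0 0 -6 0 0.9;0 0 -6 0 0.9")

```text
clock: 46.52
tcp_pos: [0.5756, 0.3988, 0.2477]
orientation: [0.215, 3.133, 0.001]
contact_force: [0.8, 0.3, 0.1]
grip_width: 0.0767
```

```bash
python3 go.py .4125 .191 .25 1.45; python3 loc.py tumbler_mid tumbler_wide tumbler_slim;python3 - <<'E'
from h import *
f=eyes.grab_frame("scene");cv2.imwrite("pics/s24.png",cv2.resize(f["color"][220:340,400:520],None,fx=5,fy=5))
E
```

```text
t 46.52 tcp [0.5756 0.3988 0.2477] yaw 1.434 F [0.8 0.3 0.1] w 0.0767 j7 0.66
tool cm: x 13.32 y -22.80 z -0.23
yaw turns (tool z):  -0.015922710979679344
tumbler_mid scene: m[461.3 284.3] c0.88 w[0.577 0.395]  tr c0.75 fit[0.573 0.4  ] iou0.64
tumbler_mid top: m[174.9 188. ] c0.70 w[0.579 0.404]  tr c0.52 fit[0.586 0.387] iou0.28
tumbler_wide scene: m[463.5 287.3] c0.84 w[0.583 0.401]  tr c0.68 fit[0.581 0.398] iou0.46
tumbler_wide top: m[179.  189.6] c0.64 w[0.574 0.391] m[216.4 204.5] c0.63 w[0.528 0.277]  tr c0.49 fit[0.585 0.371] iou0.18
tumbler_slim scene: m[400.5 210.5] c0.96 w[0.413 0.191] m[415.3 278.2] c0.51 w[0.609 0.288]  tr c0.69 fit[0.414 0.192] iou0.92
tumbler_slim top: m[243.8 244.8] c0.67 w[0.407 0.193]  tr c0.67 fit[0.408 0.19 ] iou0.87
```

View pics/s24.png

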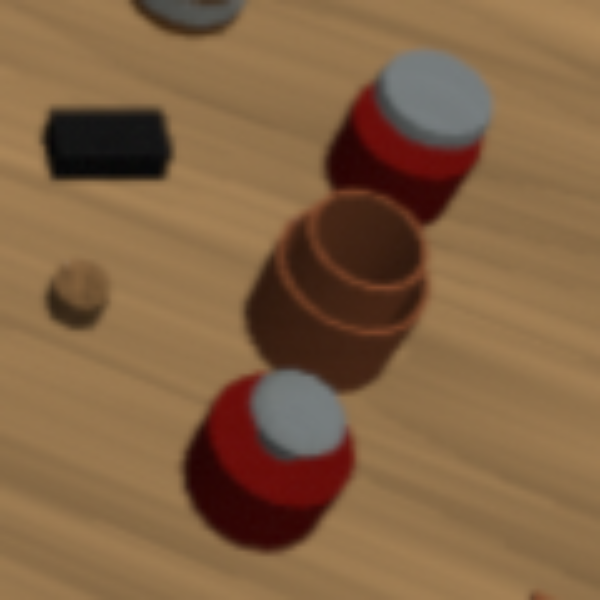

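carry_out(series="2 -3.3 0 0 0.9;2.7 -4.5 0 0 0.9;2.7 -4.5 0 0 0.9;2.7 -4.5 0 0 0.9;2.2 -4 0 0 0.9;1 -2 0 0 0.9;0 0 0 0.18 0.9;0 0 0 0.18 0.9")

```text
clock: 48.28
tcp_pos: [0.4128, 0.1907, 0.2446]
orientation: [0.782, 3.042, 0.001]
contact_force: [0.7, 0.1, -0.6]
grip_width: 0.0769
```

carry_out(series="0 0 0 0.18 0.9;0 0 0 0.18 0.9;0 0 3 0.18 0.9;0 0 3 0.18 0.9;0 0 0 0.18 0.9;0 0 0 0 0.9;0 0 0 0 0.9")

```text
clock: 49.15
tcp_pos: [0.4131, 0.1913, 0.1848]
orientation: [2.016, 2.409, 0.002]
contact_force: [-0.4, 0.5, 0.1]
grip_width: 0.0769
```

```bash
python3 go.py .411 .191 .083 1.434; python3 loc.py tumbler_slim jar;
```

```text
t 49.15 tcp [0.4131 0.1913 0.1848] yaw 0.178 F [-0.4  0.5  0.1] w 0.0769 j7 -0.42
tool cm: x 0.01 y -0.22 z 10.18
yaw turns (tool z):  -1.2564377953316965
tumbler_slim scene: m[399.2 209.8] c0.93 w[0.412 0.187] m[464.8 283. ] c0.54 w[0.57  0.402]  tr c0.56 fit[0.411 0.193] iou0.92
tumbler_slim top: 
jar scene: m[436.1 220.5] c0.77 w[0.405 0.292]  tr c0.58 fit[0.397 0.288] iou0.88
jar top:  tr c0.75 fit[0.62  0.285] iou0.16
```

carry_out(series="0 -0.1 3 0 0.9;0 0 3 0 0.9;0 0 2.5 0 0.9;0 0 1.6 0 0.9;0 0 0 0 0.3;0 0 0 0 0.3;0 0 0 0 0.3;0 0 0 0 0.3", grip_force=25)

```text
clock: 50.65
tcp_pos: [0.4122, 0.1912, 0.0841]
orientation: [2.02, 2.406, 0.002]
contact_force: [-1.3, 0.5, 5.6]
grip_width: 0.0388
```

carry_out(series="0 0 0 0 0.9;0 0 0 0 0.9;0 0 0 0 0.9;0 0 0 -0.18 0.9;0 0 0 -0.18 0.9;0 0 0 -0.18 0.9;0 0 0 -0.18 0.9;0 0 0 -0.18 0.9")

```text
clock: 51.65
tcp_pos: [0.4118, 0.1908, 0.0832]
orientation: [-0.763, -3.047, 0.0]
contact_force: [-0.1, -0.0, 0.0]
grip_width: 0.0768
```

carry_out(series="0 0 0 -0.18 0.9;0 0 0 -0.17 0.9;0 0 0 0 0.3;0 0 0 0 0.3;0 0 0 0 0.3;0 0 0 0 0.3;0 0 0 0 0.3", grip_force=35)

```text
clock: 52.52
tcp_pos: [0.412, 0.191, 0.0835]
orientation: [0.231, 3.133, 0.0]
contact_force: [-0.1, -0.3, 4.4]
grip_width: 0.0383
```

```bash
python3 go.py .411 .191 .083 1.434;python3 - <<'E'
from h import *
f=eyes.grab_frame("scene");cv2.imwrite("pics/s25.png",cv2.resize(f["color"][130:250,340:460],None,fx=5,fy=5))
for z in (.06,.07,.08,.09): 
    u=proj(f,[.411+.011,.191+.026,z])[0]; print(z,np.round((u-[340,130])*5))
E
```

```text
t 52.52 tcp [0.412  0.191  0.0835] yaw 1.424 F [-0.1 -0.3  4.4] w 0.0383 j7 0.62
tool cm: x 0.09 y -0.01 z 0.05
yaw turns (tool z):  -0.010354406248611614
0.06 [363. 359.]
0.07 [367. 346.]
0.08 [371. 334.]
0.09 [375. 321.]
```

View pics/s25.png

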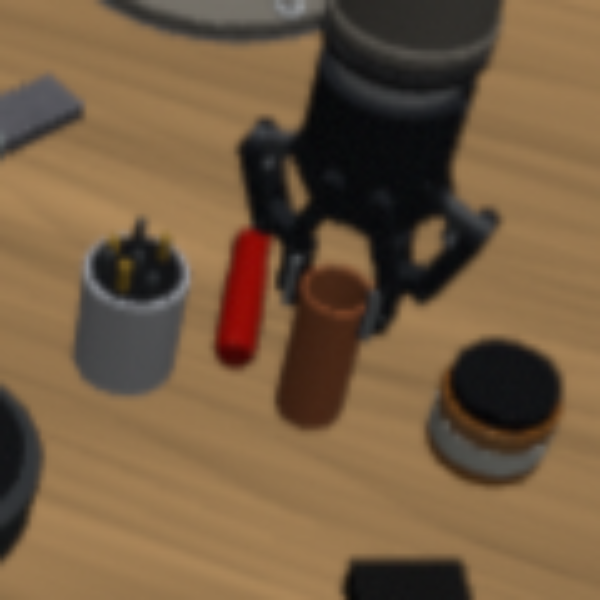

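carry_out(series="0 0 -1 0 0.3;0 0 -3 0 0.3;0 0 -4 0 0.3;0 0 -4 0 0.3;0 0 -4 0 0.3;0 0 0 0 0.3;0 0 0 0 0.3")

```text
clock: 53.45
tcp_pos: [0.4112, 0.1904, 0.2428]
orientation: [-0.23, -3.132, 0.001]
contact_force: [0.8, 0.2, -1.8]
grip_width: 0.0379
```

```bash
python3 go.py .5757 .3988 .2 1.434;python3 - <<'E'
from h import *
f=eyes.grab_frame("scene");cv2.imwrite("pics/s26.png",cv2.resize(f["color"][100:250,320:480],None,fx=4,fy=4))
E
```

```text
t 53.45 tcp [0.4112 0.1904 0.2428] yaw 1.424 F [ 0.8  0.2 -1.8] w 0.0379 j7 0.78
tool cm: x -13.22 y 23.02 z 4.28
yaw turns (tool z):  -0.010085090510170147
```

View pics/s26.png

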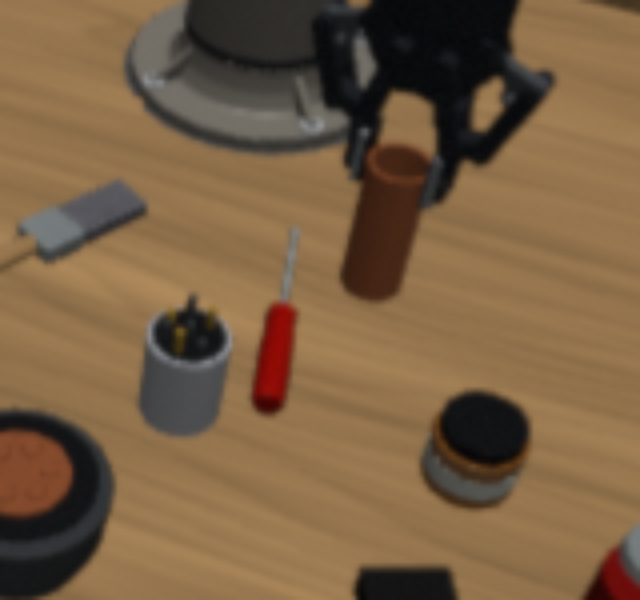

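carry_out(series="-2 3.3 0 0 0.3;-2.7 4.6 0 0 0.3;-2.7 4.7 0 0 0.3;-2.7 4.7 0 0 0.3;-2.1 3.7 1 0 0.3;-1 2 2 0 0.3;0 0 2 0 0.3;0 0 0 0 0.3")

```text
clock: 54.5
tcp_pos: [0.5742, 0.397, 0.1896]
orientation: [-0.23, -3.128, 0.008]
contact_force: [-0.1, -0.3, -0.7]
grip_width: 0.038
```

carry_out(series="0 0 0 0 0.3;0 0 0 0 0.3")

```text
clock: 54.75
tcp_pos: [0.5764, 0.3988, 0.1947]
orientation: [0.231, 3.132, 0.001]
contact_force: [-0.1, -0.4, -0.6]
grip_width: 0.0377
```

```bash
python3 go.py .5757 .3988 .175 1.434;python3 loc.py tumbler_mid tumbler_wide; python3 - <<'E'
from h import *
f=eyes.grab_frame("scene");cv2.imwrite("pics/s27.png",cv2.resize(f["color"][200:340,390:530],None,fx=4.3,fy=4.3))
E
python3 go.py .5757 .3988 .175 1.434
```

```text
t 54.75 tcp [0.5764 0.3988 0.1947] yaw 1.423 F [-0.1 -0.4 -0.6] w 0.0377 j7 0.53
tool cm: x 0.07 y -0.01 z 1.97
yaw turns (tool z):  -0.010615024025585562
tumbler_mid scene: m[462.6 285.2] c0.79 w[0.578 0.398] m[449.8 316.3] c0.43 w[0.672 0.387]  tr c0.80 fit[0.571 0.399] iou0.58
tumbler_mid top: 
tumbler_wide scene: m[465.9 285.6] c0.59 w[0.576 0.406]  tr c0.64 fit[0.581 0.396] iou0.37
tumbler_wide top: 
t 55.30 tcp [0.576  0.3991 0.1933] yaw 1.424 F [ 0.4 -1.  -0.9] w 0.0379 j7 0.53
tool cm: x 0.03 y -0.04 z 1.83
yaw turns (tool z):  -0.010022509767949384
```

View pics/s27.png

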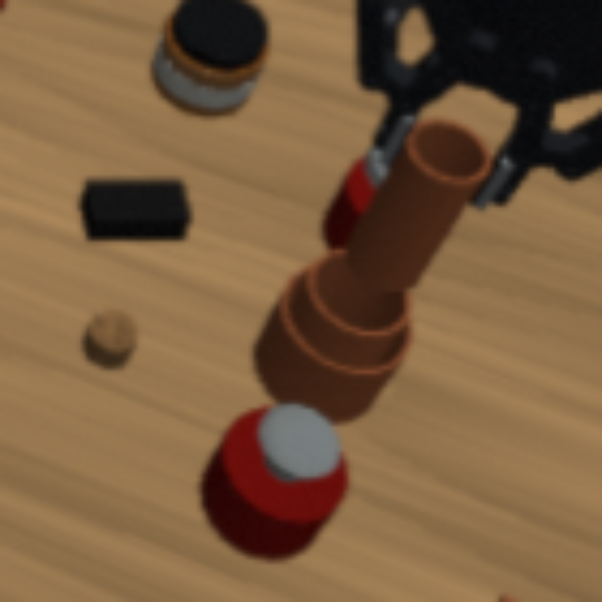

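```bash
python3 - <<'E'
from h import *
f=eyes.grab_frame("scene");c=cv2.resize(f["color"],None,fx=4,fy=4,interpolation=3)
a=np.linspace(0,6.283,60)
for rad,z,col in((.027,.082,(255,0,0)),(.035,.058,(0,255,0)),):
    q=proj(f,np.c_[.5757+rad*np.cos(a),.3988+rad*np.sin(a),0*a+z])
    cv2.polylines(c,[np.round(q*4+1.5).astype(int)],True,col,1)
cv2.imwrite("pics/s28.png",c[4*220:4*350,4*400:4*540])
E
```

```text
(no output)
```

View pics/s28.png

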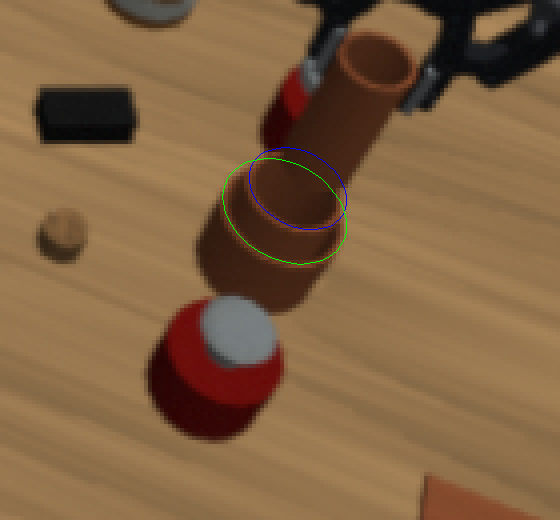

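carry_out(series="0 0 1.5 0 0.3;0 0 1.5 0 0.3;0 0 1 0 0.3;0 0 1 0 0.3;0 0 1 0 0.3;0 0 0 0 0.3;0 0 0 0 0.3")

```text
clock: 56.22
tcp_pos: [0.5763, 0.3993, 0.1337]
orientation: [0.23, 3.133, 0.001]
contact_force: [-0.7, 0.1, 0.0]
grip_width: 0.0379
```

```bash
python3 go.py .5757 .3988 .0915 1.434; python3 - <<'E'
from h import *
f=eyes.grab_frame("scene");cv2.imwrite("pics/s29.png",cv2.resize(f["color"][200:340,390:530],None,fx=4.3,fy=4.3))
E
```

```text
t 56.23 tcp [0.5763 0.3993 0.1337] yaw 1.424 F [-0.7  0.1  0. ] w 0.0379 j7 0.51
tool cm: x 0.05 y -0.06 z 4.22
yaw turns (tool z):  -0.010035101352291242
```

View pics/s29.png

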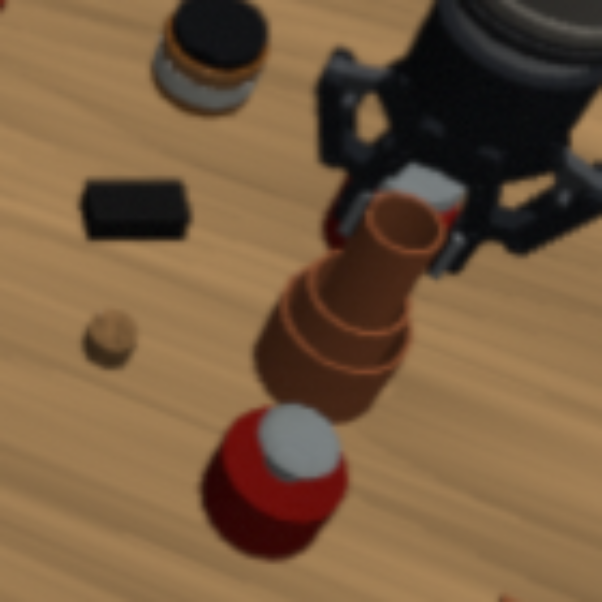

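Inside freely. Lower to about 1 mm above the floor.

carry_out(series="0 0 1.3 0 0.3;0 0 1.3 0 0.3;0 0 1.1 0 0.3;0 0 0.3 0 0.3;0 0 0 0 0.3;0 0 0 0 0.3")

```text
clock: 57.02
tcp_pos: [0.5763, 0.3994, 0.0938]
orientation: [0.23, 3.133, 0.001]
contact_force: [-0.9, -0.3, -0.5]
grip_width: 0.0376
```

```bash
python3 go.py .5757 .3988 .0915 1.434
```

```text
t 57.02 tcp [0.5763 0.3994 0.0938] yaw 1.424 F [-0.9 -0.3 -0.5] w 0.0376 j7 0.49
tool cm: x 0.05 y -0.07 z 0.23
yaw turns (tool z):  -0.01001526065450431
```

carry_out(series="0 0 0.2 0 0.3;0 0 0 0 0.3;0 0 0 0 0.6;0 0 0 0 0.8;0 0 0 0 0.8;0 0 -2 0 0.8;0 0 -4 0 0.8;0 0 -6 0 0.8")

```text
clock: 58.02
tcp_pos: [0.5753, 0.3985, 0.2123]
orientation: [-0.23, -3.131, 0.002]
contact_force: [0.5, 0.0, 0.6]
grip_width: 0.0679
```

carry_out(series="0 0 -4 0 1;0 0 0 0 1")

```text
clock: 58.28
tcp_pos: [0.5776, 0.401, 0.2578]
orientation: [0.23, 3.126, 0.01]
contact_force: [0.2, 0.8, 0.1]
grip_width: 0.0858
```

```bash
python3 loc.py punch_tin pitch_bowl jar brass_weight;python3 go.py .4225 .0835 .25 .7; python3 - <<'E'
from h import *
f=eyes.grab_frame("scene");cv2.imwrite("pics/s30.png",cv2.resize(f["color"][200:340,390:530],None,fx=4.3,fy=4.3))
E
```

```text
punch_tin scene: m[363.3 203.6] c0.60 w[0.434 0.085]  tr c0.84 fit[0.42  0.081] iou0.87
punch_tin top: m[279.1 239.1] c0.90 w[0.424 0.089]  tr c0.56 fit[0.423 0.086] iou0.92
pitch_bowl scene: m[322.1 235. ] c0.64 w[0.589 0.025]  tr c0.90 fit[0.574 0.024] iou0.77
pitch_bowl top: m[299.2 186.2] c0.62 w[0.583 0.029] 
jar scene: m[434.  219.8] c0.67 w[0.405 0.286]  tr c0.95 fit[0.4   0.291] iou0.88
jar top: 
brass_weight scene: m[347.9 267.8] c0.71 w[0.654 0.127]  tr c0.51 fit[0.672 0.134] iou0.63
brass_weight top: m[263.4 161.2] c0.53 w[0.661 0.138] 
t 59.17 tcp [0.5761 0.3991 0.2513] yaw 1.424 F [-0.  -0.1 -0.1] w 0.0854 j7 0.55
tool cm: x 10.57 y -33.47 z 0.13
yaw turns (tool z):  0.7239815510605148
```

View pics/s30.png

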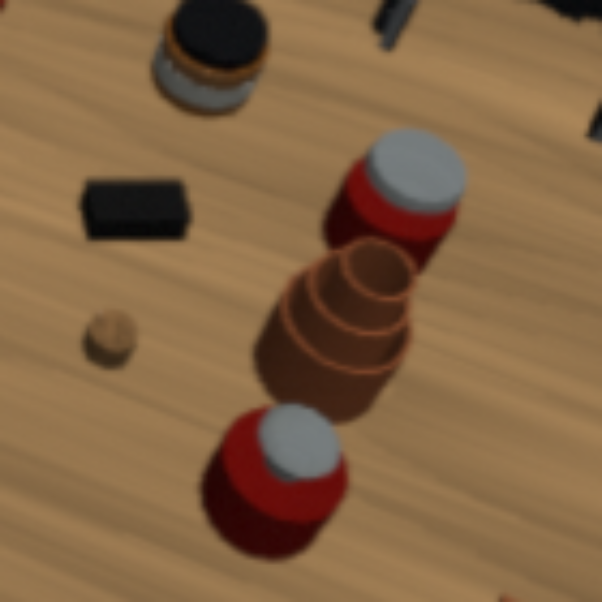

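```bash
python3 - <<'E'
from h import *
f=eyes.grab_frame("top");g=eyes.grab_frame("scene")
# copper disc centroid by colour
for F,box in((f,(270,150,330,215)),(g,(295,195,352,250))):
    x0,y0,x1,y1=box;c=F["color"][y0:y1,x0:x1].astype(int)
    m=((c[...,2]-c[...,0])>45)&(c[...,2]<190)
    n,l,st,ce=cv2.connectedComponentsWithStats(m.astype(np.uint8))
    i=1+np.argmax(st[1:,4]); u=ce[i]+[x0,y0]; print(u,st[i],plane(F,u,.084))
    d=(c.sum(2)<170).astype(np.uint8);n,l,st,ce=cv2.connectedComponentsWithStats(((d>0)|m).astype(np.uint8));i=1+np.argmax(st[1:,4]);print("dark",ce[i]+[x0,y0],st[i],plane(F,ce[i]+[x0,y0],.07))
E
```

```text
[299.85462012 183.35564682] [   0    0   60   65 2435] [0.57385077 0.02633618 0.084     ]
dark [299.85462012 183.35564682] [   0    0   60   65 2435] [0.57679217 0.02644978 0.07      ]
[321.88931298 218.02748092] [   0    0   57   55 1310] [0.59872646 0.02727611 0.084     ]
dark [322.96653413 222.16699801] [   0    0   57   55 3018] [0.59935016 0.03081446 0.07      ]
```

carry_out(series="1 -3 0 0 1;1.5 -4.5 0 0 1;1.6 -5.2 0 0 1;1.6 -5.2 0 0 1;1.6 -5.2 0 0 1;1.6 -5.2 0 0 1;1.2 -3.7 0 0 1;0.5 -1.5 0 0 1")

```text
clock: 60.32
tcp_pos: [0.4214, 0.0813, 0.2515]
orientation: [0.234, 3.132, -0.001]
contact_force: [1.0, 0.2, -0.2]
grip_width: 0.0853
```

carry_out(series="0 0 2 0.18 1;0 0 3 0.18 1;0 0 3 0.18 1;0 0 2 0.18 1;0 0 0 0 1;0 0 0 0 1")

```text
clock: 61.08
tcp_pos: [0.423, 0.084, 0.1521]
orientation: [1.313, 2.853, 0.002]
contact_force: [-0.3, -0.1, 0.2]
grip_width: 0.0853
```

```bash
python3 go.py .4220 .0835 .044 .7; python3 loc.py punch_tin
```

```text
t 61.08 tcp [0.423  0.084  0.1521] yaw 0.708 F [-0.3 -0.1  0.2] w 0.0853 j7 0.26
tool cm: x 0.02 y -0.11 z 10.81
yaw turns (tool z):  0.008384974738834927
punch_tin scene: m[363.5 201.9] c0.72 w[0.428 0.083]  tr c0.60 fit[0.422 0.085] iou0.89
punch_tin top: m[217.2 204.5] c0.19 w[0.528 0.274]  tr c0.18 fit[0.581 0.412] iou0.39
```

carry_out(series="0 0 3 0 1;0 0 3 0 1;0 0 3 0 1;0 0 1.8 0 1;0 0 0 0 1;0 0 0 0 0.4;0 0 0 0 0.4;0 0 0 0 0.4", grip_force=40)

```text
clock: 62.38
tcp_pos: [0.4231, 0.0835, 0.0444]
orientation: [1.319, 2.849, 0.002]
contact_force: [-0.0, -0.3, 7.2]
grip_width: 0.0594
```

carry_out(series="0 0 0 0 0.4;0 0 -1 0 0.4;0 0 -3 0 0.4;0 0 -4 0 0.4;0 0 -4 0 0.4;0 0 -4 0 0.4;0 0 0 0 0.4")

```text
clock: 63.25
tcp_pos: [0.4239, 0.0837, 0.2065]
orientation: [1.317, 2.846, 0.006]
contact_force: [-0.3, -1.0, -2.6]
grip_width: 0.0589
```

```bash
python3 go.py .588 .149 .2 .7; python3 - <<'E'
from h import *
f=eyes.grab_frame("scene");cv2.imwrite("pics/s31.png",cv2.resize(f["color"][80:270,260:440],None,fx=3.3,fy=3.3))
f=eyes.grab_frame("top");c=cv2.resize(f["color"],None,fx=6,fy=6,interpolation=3)
a=np.linspace(0,6.283,60)
for rad,z,col in((.062,.07,(0,255,0)),(.03,.084,(255,0,0))):
    q=proj(f,np.c_[.590+rad*np.cos(a),.027+rad*np.sin(a),0*a+z])
    cv2.polylines(c,[np.round(q*6+2.5).astype(int)],True,col,1)
cv2.imwrite("pics/t31.png",c[6*140:6*225,6*255:6*345])
E
```

```text
t 63.25 tcp [0.4239 0.0837 0.2065] yaw 0.704 F [-0.3 -1.  -2.6] w 0.0589 j7 0.30
tool cm: x -5.64 y 16.74 z 0.65
yaw turns (tool z):  0.003701277845320483
```

View pics/s31.png

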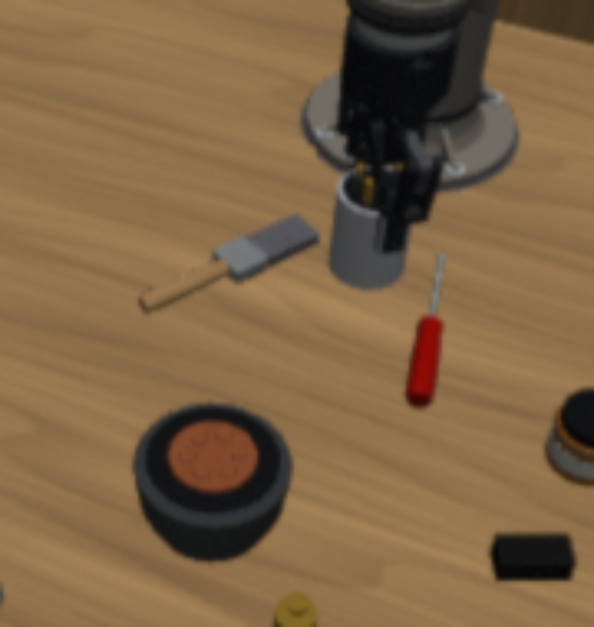

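View pics/t31.png

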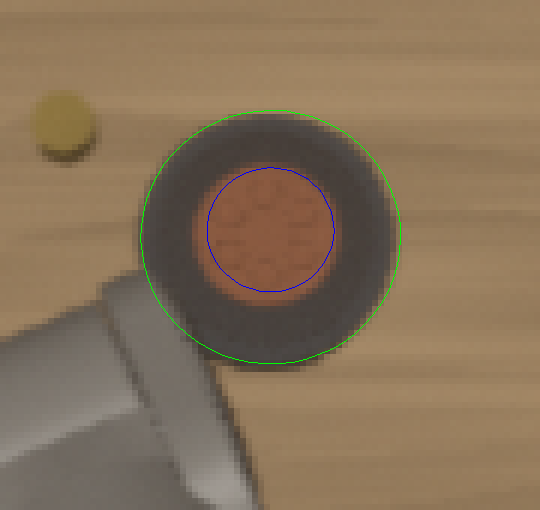

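carry_out(series="-1 3 0 0 0.4;-1.4 4.2 0 0 0.4;-1.4 4.2 0 0 0.4;-1.3 3.8 0 0 0.4;-0.5 1.5 3 0 0.4;0 0 4 0 0.4;0 0 0 0 0.4;0 0 0 0 0.4")

```text
clock: 64.35
tcp_pos: [0.5856, 0.1487, 0.1335]
orientation: [-1.319, -2.851, 0.0]
contact_force: [-0.2, 1.1, -2.0]
grip_width: 0.0593
```

```bash
python3 go.py .588 .150 .045 .7; python3 - <<'E'
from h import *
f=eyes.grab_frame("scene");cv2.imwrite("pics/s32.png",cv2.resize(f["color"][150:310,280:450],None,fx=3.8,fy=3.8))
E
```

```text
t 64.35 tcp [0.5856 0.1487 0.1335] yaw 0.704 F [-0.2  1.1 -2. ] w 0.0593 j7 0.18
tool cm: x -0.06 y 0.27 z 8.85
yaw turns (tool z):  0.004105743665149042
```

View pics/s32.png

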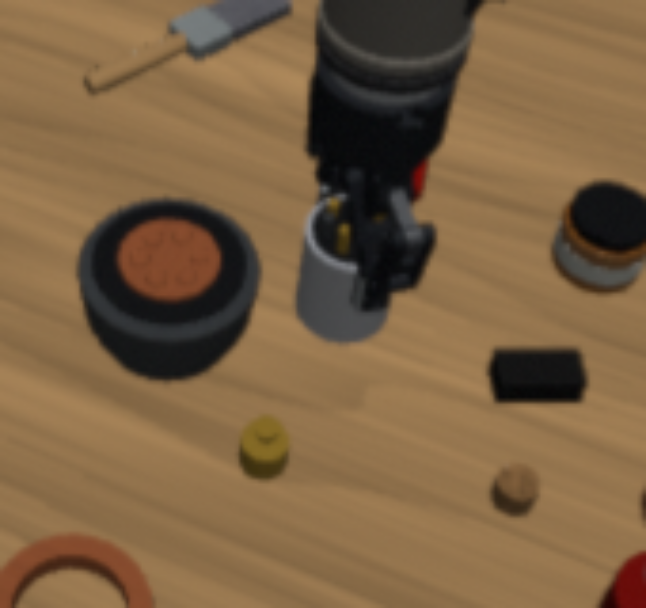

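carry_out(series="0 0.2 3 0 0.4;0 0 3 0 0.4;0 0 2 0 0.4;0 0 0.7 0 0.4;0 0 0 0 0.4;0 0 0 0 0.4")

```text
clock: 65.15
tcp_pos: [0.5881, 0.1502, 0.0474]
orientation: [1.319, 2.85, 0.002]
contact_force: [0.4, 0.4, -2.2]
grip_width: 0.0595
```

```bash
python3 go.py .588 .150 .0445 .7
```

```text
t 65.15 tcp [0.5881 0.1502 0.0474] yaw 0.704 F [ 0.4  0.4 -2.2] w 0.0595 j7 0.14
tool cm: x -0.01 y -0.02 z 0.29
yaw turns (tool z):  0.003920205597569115
```

carry_out(series="0 0 0.3 0 0.4;0 0 0 0 0.4;0 0 0 0 0.9;0 0 0 0 0.9;0 0 0 0 0.9;0 0 -2 0 0.9;0 0 -5 0 0.9;0 0 -6 0 0.9")

```text
clock: 66.15
tcp_pos: [0.5867, 0.1498, 0.1752]
orientation: [-1.319, -2.85, 0.001]
contact_force: [1.0, 0.1, 0.2]
grip_width: 0.0767
```

carry_out(series="0 0 -5 0 1;0 0 -2 0 1;0 0 0 0 1")

```text
clock: 66.53
tcp_pos: [0.5883, 0.1504, 0.2464]
orientation: [1.318, 2.848, 0.005]
contact_force: [-0.7, 0.2, -1.1]
grip_width: 0.0854
```

```bash
python3 loc.py punch_tin pitch_bowl jar; python3 go.py .397 .289 .25 1.2
```

```text
punch_tin scene: m[365.7 252. ] c0.73 w[0.59  0.151] m[449.7 315.1] c0.41 w[0.669 0.386]  tr c0.89 fit[0.59 0.15] iou0.90
punch_tin top: 
pitch_bowl scene: m[323.6 236. ] c0.63 w[0.591 0.03 ]  tr c0.61 fit[0.575 0.025] iou0.78
pitch_bowl top: m[297.5 186.2] c0.55 w[0.583 0.034]  tr c0.79 fit[0.586 0.028] iou0.58
jar scene: m[432.8 221. ] c0.58 w[0.41  0.284] 
jar top: m[211.7 250.9] c0.81 w[0.39  0.287] m[176.  189.4] c0.30 w[0.575 0.4  ]  tr c0.84 fit[0.393 0.288] iou0.94
t 67.22 tcp [0.5872 0.1499 0.2432] yaw 0.704 F [0.3 0.8 0.5] w 0.0857 j7 0.23
tool cm: x 22.92 y -5.50 z -0.68
yaw turns (tool z):  -0.49602950199774254
```

carry_out(series="3 -0.7 0 0 1;5 -1.2 0 0 1;5.5 -1.3 0 0 1;5 -1.2 0 0 1;3 -0.8 0 0 1;1.3 -0.3 2 0 1;0 0 3 0 1;0 0 3 0 1")

```text
clock: 68.22
tcp_pos: [0.3978, 0.2884, 0.1629]
orientation: [1.318, 2.851, 0.002]
contact_force: [-0.1, -0.9, 0.5]
grip_width: 0.0852
```

carry_out(series="0 0 2 0 1;0 0 0 0 1;0 0 0 0 1")

```text
clock: 68.6
tcp_pos: [0.3982, 0.2886, 0.1441]
orientation: [1.319, 2.851, 0.002]
contact_force: [-0.7, -0.8, -0.1]
grip_width: 0.0854
```

```bash
python3 loc.py jar; python3 go.py .3965 .289 .025 .7;  python3 - <<'E'
from h import *
f=eyes.grab_frame("scene");cv2.imwrite("pics/s33.png",cv2.resize(f["color"][150:270,370:500],None,fx=4.6,fy=4.6))
E
```

```text
jar scene:  tr c0.59 fit[0.397 0.288] iou0.84
jar top: m[173.7 189.2] c0.63 w[0.575 0.407] m[209.6 250.1] c0.49 w[0.392 0.293] 
t 68.90 tcp [0.3981 0.2883 0.1439] yaw 0.704 F [1.3 0.6 0.5] w 0.0854 j7 -0.24
tool cm: x 0.16 y -0.07 z 11.89
yaw turns (tool z):  0.0038202332421133356
```

View pics/s33.png

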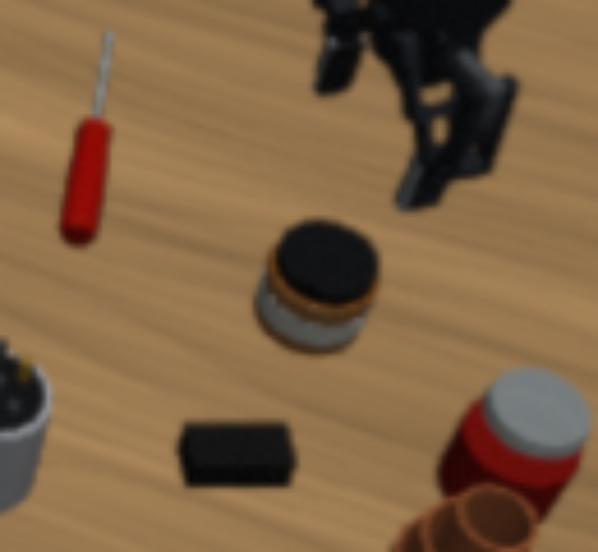

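carry_out(series="0.1 0 3 0 1;0 0 3 0 1;0 0 3 0 1;0 0 2 0 1;0 0 1.6 0 1;0 0 0 0 1;0 0 0 0 0.5;0 0 0 0 0.5", grip_force=40)

```text
clock: 69.95
tcp_pos: [0.3974, 0.2891, 0.0182]
orientation: [1.319, 2.85, 0.001]
contact_force: [-0.6, -0.1, 3.5]
grip_width: 0.0649
```

carry_out(series="0 0 0 0 0.5;0 0 0 0 0.5;0 0 -1 0 0.5;0 0 -3 0 0.5;0 0 -4 0 0.5;0 0 -4 0 0.5;0 0 -4 0 0.5;0 0 0 0 0.5")

```text
clock: 70.95
tcp_pos: [0.3987, 0.2902, 0.1807]
orientation: [1.318, 2.848, 0.009]
contact_force: [0.4, 1.0, -3.3]
grip_width: 0.0647
```

```bash
python3 go.py .714 .028 .18 .7;  python3 - <<'E'
from h import *
f=eyes.grab_frame("scene");cv2.imwrite("pics/s34.png",cv2.resize(f["color"][100:270,340:520],None,fx=3.5,fy=3.5))
E
```

```text
t 70.95 tcp [0.3987 0.2902 0.1807] yaw 0.704 F [ 0.4  1.  -3.3] w 0.0647 j7 -0.21
tool cm: x -40.40 y 7.08 z 0.07
yaw turns (tool z):  0.0037404190612728705
```

View pics/s34.png

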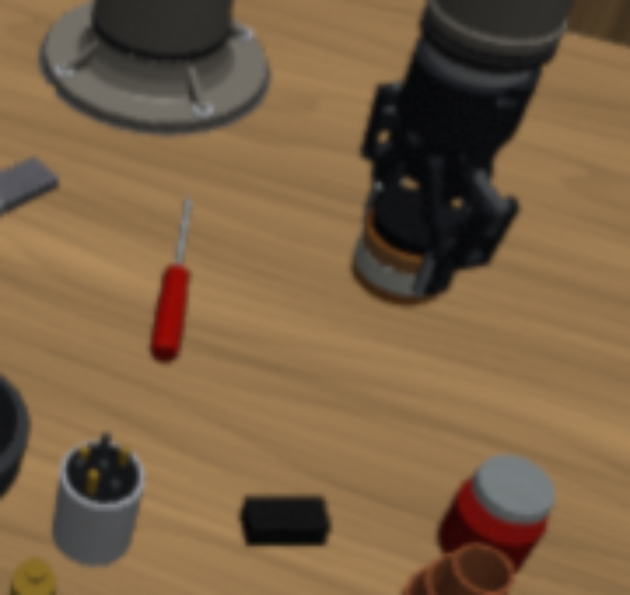

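carry_out(series="-3 0.5 0 0 0.5;-5 0.9 0 0 0.5;-5.5 1 0 0 0.5;-5.5 1 0 0 0.5;-5.5 1 0 0 0.5;-5.5 1 0 0 0.5;-5 0.8 0 0 0.5;-4 0.6 0 0 0.5")

```text
clock: 72.0
tcp_pos: [0.7016, 0.0332, 0.1746]
orientation: [-1.32, -2.848, 0.004]
contact_force: [0.8, 0.8, -2.0]
grip_width: 0.0652
```

carry_out(series="-1.4 0.2 0 0 0.5;0 0 3 0 0.5;0 0 4 0 0.5;0 0 3 0 0.5;0 0 0 0 0.5;0 0 0 0 0.5")

```text
clock: 72.75
tcp_pos: [0.7122, 0.027, 0.078]
orientation: [1.318, 2.851, 0.001]
contact_force: [0.4, -0.4, -2.6]
grip_width: 0.065
```

```bash
python3 go.py .714 .028 .0185 .7;  python3 - <<'E'
from h import *
f=eyes.grab_frame("scene");cv2.imwrite("pics/s35.png",cv2.resize(f["color"][150:320,240:420],None,fx=3.5,fy=3.5))
E
```

```text
t 72.75 tcp [0.7122 0.027  0.078 ] yaw 0.705 F [ 0.4 -0.4 -2.6] w 0.0650 j7 0.40
tool cm: x -0.04 y 0.21 z 5.95
yaw turns (tool z):  0.0046563006290814
```

View pics/s35.png

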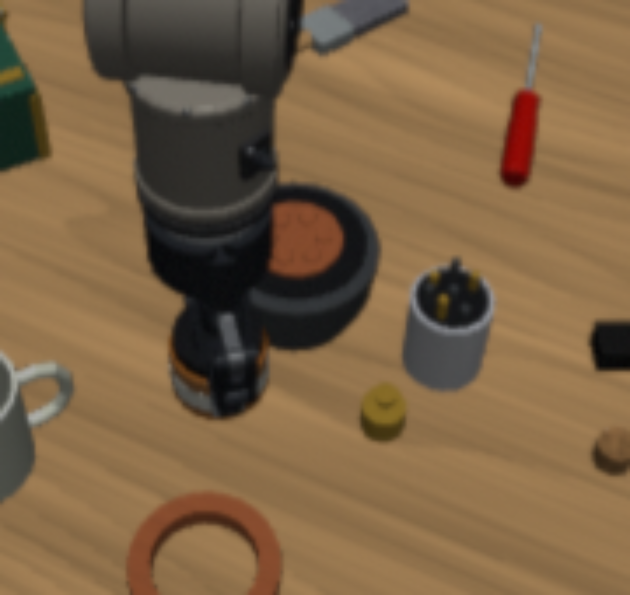

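carry_out(series="0 0.2 2 0 0.5;0 0 2 0 0.5;0 0 1.6 0 0.5;0 0 0 0 0.5;0 0 0 0 0.5")

```text
clock: 73.42
tcp_pos: [0.7134, 0.0276, 0.0211]
orientation: [-1.319, -2.851, 0.0]
contact_force: [-0.4, 0.2, -2.5]
grip_width: 0.0654
```

```bash
python3 go.py .714 .028 .0185 .7
```

```text
t 73.42 tcp [0.7134 0.0276 0.0211] yaw 0.704 F [-0.4  0.2 -2.5] w 0.0654 j7 0.38
tool cm: x -0.00 y 0.07 z 0.26
yaw turns (tool z):  0.003995899670429459
```

carry_out(series="0 0 0.3 0 0.5;0 0 0 0 0.5;0 0 0 0 0.9;0 0 0 0 0.9;0 0 0 0 0.9;0 0 -2 0 0.9;0 0 -5 0 0.9;0 0 -6 0 0.9")

```text
clock: 74.42
tcp_pos: [0.713, 0.0275, 0.1502]
orientation: [-1.319, -2.85, 0.001]
contact_force: [1.2, -0.2, -0.0]
grip_width: 0.0771
```

carry_out(series="0 0 -6 0 1;0 0 -5 0 1;-5 2 0 0 1;-5 2 0 0 1;-5 3 0 0 1;0 0 0 0 1;0 0 0 0 1")

```text
clock: 75.3
tcp_pos: [0.8637, -0.0409, 0.2589]
orientation: [-1.319, -2.851, -0.001]
contact_force: [0.5, 0.9, -0.2]
grip_width: 0.0855
```

```bash
python3 loc.py punch_tin jar pitch_bowl tumbler_wide tumbler_mid tumbler_slim brass_weight cork sanding_block hammer; python3 go.py;  python3 - <<'E'
from h import *
for n in ("scene","top"):
  f=eyes.grab_frame(n);cv2.imwrite(f"pics/{n}36.png",f["color"])
E
```

```text
punch_tin scene: m[366.5 250.2] c0.82 w[0.584 0.15 ]  tr c0.72 fit[0.586 0.149] iou0.88
punch_tin top: m[258.4 181.7] c0.59 w[0.597 0.152]  tr c0.67 fit[0.586 0.15 ] iou0.87
jar scene: m[302.7 273.5] c0.93 w[0.718 0.032]  tr c0.95 fit[0.712 0.03 ] iou0.90
jar top: m[303.5 147.5] c0.65 w[0.704 0.016]  tr c0.83 fit[0.71  0.029] iou0.86
pitch_bowl scene: m[321.7 235.4] c0.78 w[0.591 0.024]  tr c0.84 fit[0.574 0.022] iou0.76
pitch_bowl top: m[300.4 188.1] c0.62 w[0.577 0.025]  tr c0.82 fit[0.589 0.03 ] iou0.86
tumbler_wide scene: m[463.4 285. ] c0.86 w[0.577 0.4  ]  tr c0.93 fit[0.579 0.398] iou0.39
tumbler_wide top: m[172.6 189.9] c0.59 w[0.573 0.41 ]  tr c0.75 fit[0.563 0.388] iou0.21
tumbler_mid scene: m[461.1 286.1] c0.49 w[0.582 0.396]  tr c0.56 fit[0.571 0.399] iou0.31
tumbler_mid top:  tr c0.58 fit[ 0.588 -0.378] iou0.12
tumbler_slim scene: m[466.  284.2] c0.87 w[0.572 0.405]  tr c0.91 fit[0.542 0.409] iou0.51
tumbler_slim top: m[176.5 188.6] c0.62 w[0.577 0.399]  tr c0.62 fit[0.583 0.412] iou0.69
brass_weight scene: m[349.3 271.3] c0.55 w[0.662 0.134] m[418.8 252.2] c0.36 w[0.53  0.276]  tr c0.69 fit[0.669 0.133] iou0.68
brass_weight top: m[266.6 158.2] c0.47 w[0.67  0.128] 
cork scene: m[416.2 279.5] c0.56 w[0.612 0.291] m[465.2 283.7] c0.32 w[0.571 0.403]  tr c0.73 fit[0.583 0.014] iou0.08
cork top:  tr c0.61 fit[0.613 0.288] iou0.48
sanding_block scene: m[418.7 251.2] c0.73 w[0.527 0.275] m[367.5 251.9] c0.39 w[0.587 0.155] 
sanding_block top: m[215.6 206.8] c0.67 w[0.521 0.279] m[170.4 222.8] c0.33 w[0.473 0.412] 
hammer scene: 
hammer top: m[173.3 186.8] c0.69 w[0.583 0.409] m[300.1 145.8] c0.39 w[0.709 0.026] 
t 77.40 tcp [ 0.8639 -0.0415  0.2583] yaw 0.704 F [-0.4  0.2  0.6] w 0.0852 j7 0.59
```

View pics/scene36.png

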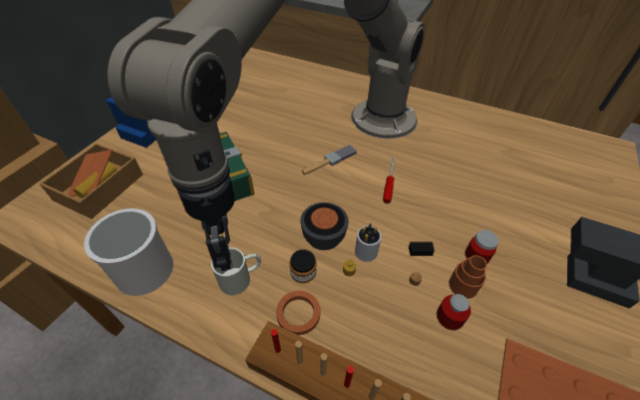

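View pics/top36.png

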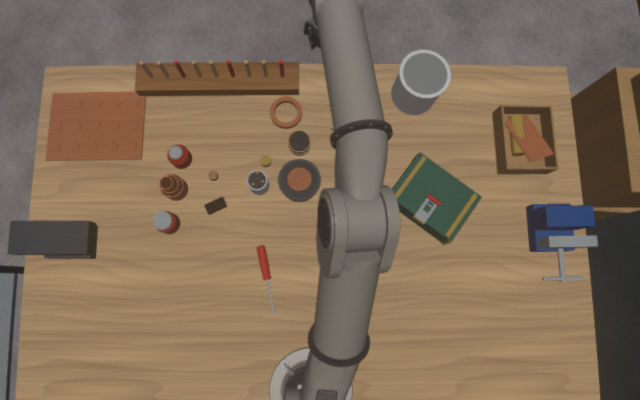

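carry_out(series="5 0 -3 0 1;0 0 -3 0 1;0 0 0 0 1;0 0 0 0 1;0 0 0 0 1;0 0 0 0 1;0 0 0 0 1;0 0 0 0 1")

```text
clock: 78.5
tcp_pos: [0.8315, -0.0034, 0.3181]
orientation: [-1.319, -2.851, 0.0]
contact_force: [0.0, 0.6, 0.1]
grip_width: 0.0854
```

```bash
python3 loc.py punch_tin jar tumbler_wide; python3 - <<'E'
from h import *
a=np.linspace(0,6.283,60)
f=eyes.grab_frame("scene");c=cv2.resize(f["color"],None,fx=4,fy=4,interpolation=3)
for rad,z,col in((.0195,.104,(0,255,255)),(.027,.082,(255,0,0)),(.035,.058,(0,255,0)),):
    q=proj(f,np.c_[.5757+rad*np.cos(a),.3988+rad*np.sin(a),0*a+z])
    cv2.polylines(c,[np.round(q*4+1.5).astype(int)],True,col,1)
p=c[4*235:4*335,4*425:4*515]
t=eyes.grab_frame("top");q=cv2.resize(t["color"][145:250,380:490],None,fx=4,fy=4)[:400]
cv2.imwrite("pics/s37.png",np.hstack([p,q]))
E
```

```text
punch_tin scene: m[365.7 251.8] c0.68 w[0.589 0.15 ]  tr c0.78 fit[0.589 0.15 ] iou0.90
punch_tin top: m[257.2 181.7] c0.90 w[0.597 0.156]  tr c0.92 fit[0.587 0.15 ] iou0.92
jar scene: m[301.9 275. ] c0.95 w[0.722 0.032]  tr c0.69 fit[0.712 0.03 ] iou0.93
jar top: m[303.  143.3] c0.96 w[0.717 0.017]  tr c0.55 fit[0.707 0.03 ] iou0.86
tumbler_wide scene: m[465.9 284.4] c0.78 w[0.573 0.405]  tr c0.81 fit[0.576 0.4  ] iou0.47
tumbler_wide top: m[174.4 190. ] c0.79 w[0.573 0.405]  tr c0.67 fit[0.574 0.398] iou0.35
```

View pics/s37.png

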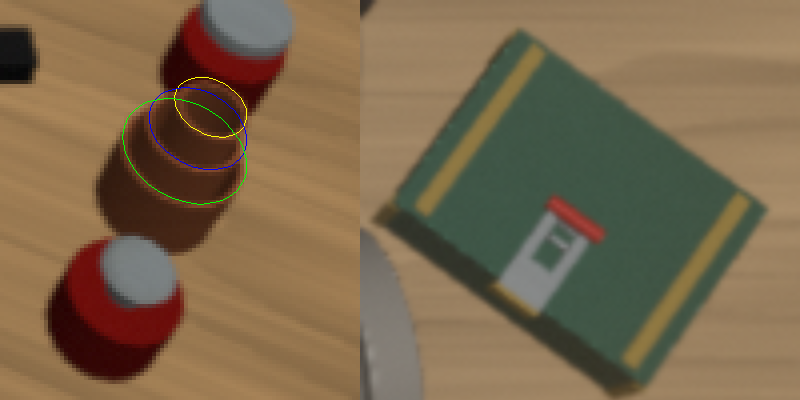

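The rims match the nested heights, the hasp is over the staple, and the tin and jar are in place. I'm handing in.

```bash
python3 -c "
from bench import r
print(r.hand_in())"
```

```text
the job is handed in; nothing more can be done
None
```

The bench is cleared and the job is handed in, at about 79 s of the 210 s allowed. The hand-in gives no verdict, so the results below are from my own checks.

- **Case:** The hammer went into the case while the lid was up. I then shut the lid, pressing it home with about 28 N, and swung the hasp over. The last picture shows the hasp flat on the lid with the staple through its slot.
- **Tumblers:** The wide tumbler stands at about (0.576, 0.399), within about 2 mm of the stakes' midpoint. The middle and slim tumblers are nested inside it, and the three rims line up with the expected nested heights to about a pixel.
- **Tin and jar:** The punch tin is about 122 mm to the left of the bowl's centre, and the jar is about 122 mm behind it. That leaves gaps of roughly 30 mm and 27 mm. There was no blue tin on the bench.
- **Everything else:** The brass weight, rubber block and cork read where they started. I noticed no knock to the wide tumbler or the jar.

**Readings that disagreed:**
- For the nested tumblers and the jar, the networks' top-view readings were off by up to about 1 cm from the scene view and the gripper's release position.
- A few reports were plainly false, such as a "hammer" at the tumblers.
- The bowl's shape fit in the scene view was about 15 mm short in x. I relied on the bowl's centre from the top view instead.

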